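Open a press-fit charger case evenly with a wedge

ROBOT

A 6-joint arm with a two-finger parallel gripper is mounted at the origin on the work surface. World frame = base frame: x ahead of the robot, y to its left, z up, the work surface at z = 0. Lengths are in m, angles in rad, forces in N, time in s.
With the tool pointing down it reaches from about 0.375 to 0.975 m from the base axis. Payload 3.8 kg.
Tool frame: the origin (TCP) lies between the finger pads; the fingertips stand 17 mm ahead of it and the grasp point (between the pads) lies 2 mm behind it; z points along the fingers, y is the direction in which the jaws open and shut (so a half turn about z gives the same grasp; the last joint's range is limited). The gripper opens to 88 mm and grips with 3 to 60 N. Pads are 18 mm wide; open, the fingers measure 123 mm over their backs; the gripper's body (75 mm by 187 mm) begins 45 mm behind the grasp point.
Start: joints at [1.172, 0.264, 1.604, -0, 1.274, -0.037], TCP at [0.239, 0.631, 0.256] pointing down, gripper open.
Joint ranges: [-2.63, 2.63], [-0.94, 2.18], [0.31, 2.57], [-1.31, 4.45], [0, 2.66], [-2.55, 2.55]. Speed limits (rad/s): [2.57, 2.57, 3.14, 3.14, 3.14, 3.14].

INTERFACE

Orientations are given as a 3x3 rotation matrix whose columns are the frame's x, y, z axes.
In Python, from rig import manip gives the robot as it stands.
- The arm moves only by the shell command python3 -m pendant 'ROWS' [OPENING] [FORCE]. ROWS is JSON, a list of rows, each an object of numbers: "x", "y", "z": the shift along the world's x, y, z as a fraction of full scale; "ax", "ay", "az": the turn, a rotation vector about the world's x, y, z as a fraction of full scale. A call has 1 to 20 rows; each row is the pose to reach, as a shift and turn from the pose commanded when the call began; what a row does not reach only later rows make up. Full scale, the value 1, is 20 cm for a shift and 90 degrees for a turn. A row lasts 1/10 s, in which the tool goes at most 50 mm and 8.59 degrees, less where a joint would pass 70% of its speed; a pose out of reach is approached as far as the arm can. A call with a number of a shift or a turn outside -1 to 1 is refused whole. A call with a gripper value outside its range is refused whole. OPENING is the opening, from 0 (shut) to 1 (fully open), set as the call begins (- or left out, the last holds). The fingers move at their own pace and stop on an object; FORCE is the grip in N (left out, the last holds). Time passes only in rows, so rows that repeat a pose let the fingers close. It gives the time, the measured TCP pose, the force and the opening at its end, in the units of the state.
- manip.sense(): the state, without advancing time (a new reading comes with each control period).
- manip.grab_frame(name): name is "side" or "top" or "wrist"; returns a dict with "image" (384x512x3 uint8, red, green, blue), "mtx" (3x3 intrinsics, pixels), "dist" ([k1, k2, p1, p2, k3] as OpenCV has them; the pictures are not rectified), "R" (3x3) and "t" (3): a world point X has camera coordinates R X + t. Camera axes: x right, y down, z forward; pixel columns grow to the right and rows downward; lengths in m; the calibration is good to about 2 mm. A picture is of the moment at which its call begins. There is no depth.
- manip.finish_job(): hands the job in, once; it reports no verdict.
The state is a dict: "clock": time; "q": joint angles; "dq": joint speeds; "joint_torque": joint torques, N m; "position": TCP position; "eef_rot": TCP orientation; "ft_force": force on the tool from outside, world axes, zero at the start; "torque": the same for the moment, N m; "width": finger opening in m.
Only numpy, scipy, OpenCV 4.12 (cv2) and the standard library are available. Lean on these libraries where they do the work, as an engineer would, in place of code of your own. Each camera call takes 0.05 s, during which the arm holds its last target.

TASK

Open the charger case in the blue jig evenly: take the orange wedge from its plywood stand and press it straight down into the pry notches at the two ends of the seam in turn, sloping face towards the green half, a little at a time so that neither end ever gets more than 5 mm ahead of the other, until the 8 mm orange tongue is clear of the grey half at both ends. Then put the wedge back upright and fully home in the slot of its stand and let go. Pry with the wedge only, keep the gripper and arm off the jig and case, and leave the other things on the bench where they are.

Things in the scene. Friction and masses are not known exactly. Their poses are not given: they have to be found in the camera images.
- jig: Blue jig fixed to the bench, plate 116 x 190 x 12 mm, fence 62 mm high, holding the case on edge: 150 mm long, seam facing up, top 88 mm above the bench. Origin: on the bench under the middle of the closed seam. x: opening direction, from the fixed grey half to the green half (away from the robot); y: along the seam to its left end; z up. The grey half fills x -34 to -6 mm.
- notch_left (a point): Middle of the left (+y) pry notch of the closed case, top edge: jig frame (-3, 58, 88) mm, axes as the jig's. Each notch spans 40 to 75 mm from the middle of the seam, open upward and at the case's end, 76 mm deep, 6 mm wide in x: from the grey wall at x = -6 to the green half's inner face, at x = 0 when closed. Between the notches the grey half reaches x = 0.
- notch_right (a point): Middle of the right (-y) pry notch of the closed case, at the top edge: jig frame (-3, -58, 88) mm. Axes as the jig's.
- left_gap (a joint): How far the left (+y) end of the green half is open, rad: 0 closed, stop at 0.138; starts at 0 to 0.015. The gap at the left notch is 116 mm x this angle (8 mm = 0.069). The press fit yields to about 5 N pushed sideways at that end, stays where left (no spring back); pushing at one end leaves the other end's gap as it is.
- right_gap (a joint): The same for the right (-y) end.
- cover_left (a point): Point on the green half's inner face, top edge, at the left notch; its jig x is the left gap. The green half is 30 mm thick, 150 mm long; its orange press-fit tongue (8 mm, mid-seam) slides out of the grey half as it opens. Axes are the green half's: x opening direction, y along it, z up.
- cover_right (a point): The same at the right notch; its jig x is the right gap.
- cover_mid (a point): Middle of the green half's inner face at the top edge; axes of the green half, parallel to the jig's when both ends are equally open.
- stand: Plywood block 70 x 64 mm, 86 mm high, on a foot 110 x 100 x 8 mm, fixed to the bench left or right of the jig. Origin: bottom centre. Vertical through slot in its top, 23 (stand x) by 29 mm (stand y). Seated, the wedge's origin is on the stand's axis 16 mm above the bench, axes within 2 degrees of the stand's; the stand's x is within 45 degrees of the jig's x.
- wedge: Orange wedge, 0.14 kg, point down in the stand. Origin: handle axis at tip height; z up the handle, y across the blade. Blade 24 mm wide, z 0 to 70: flat back at x = -9 mm, sloping front from x = -7 at the tip evenly to +9 at z = 70. Collar 34 x 40 mm, z 70 to 76, rests on the stand. Black handle 24 (x) by 30 mm (y), z 76 to 138, to be gripped across x.
- spray_can: Green spray can, 66 mm across, 190 mm high, a bystander. Origin: bottom centre.
- socket_rail: Black rail 260 mm long with nine steel sockets, 42 mm high, a bystander. Origin: bottom centre.
- tape_measure: Yellow tape measure, 70 x 36 x 64 mm, a bystander. Origin: bottom centre.
- glue: Small amber bottle with a white cap, 40 mm across, 85 mm high, a bystander. Origin: bottom centre.
- screwdriver: Screwdriver lying between jig and stand, pointing away from the robot, under 40 mm high, a bystander. Origin: its middle, underside.
- marker: Black and orange marker, 130 x 22 x 12 mm, a bystander. Origin: bottom centre.

How it is judged:
By the outcome, as a careful person would: the job done as asked, in the order asked, and still so for the second after the job is handed in, with the robot touching nothing.
It also fails if it takes over 72 s, if anything falls off the work surface, if the arm or the gripper's body presses on something with over 40 N, if the wrist force passes 120 N, or if a joint passes its speed limit or range.

## Working session

There is one attempt and no reset: what is moved stays moved. The work goes in short steps, Python scripts to look and compute and a shell command to move; the robot and the scene stay as the last step left them, time stands still between calls to the robot, and variables do not carry over. Pictures are saved under pics/ and viewed, and the job is handed in when it is done.

```bash
ls; mkdir -p pics
python3 - <<'E'
from rig import manip
import cv2,json
s=manip.sense(); print({k:(v if not hasattr(v,'tolist') else v.tolist()) for k,v in s.items()})
for n in ("side","top","wrist"):
    f=manip.grab_frame(n); cv2.imwrite(f"pics/{n}0.png",cv2.cvtColor(f["image"],cv2.COLOR_RGB2BGR))
    print(n,f["mtx"],f["dist"],f["R"],f["t"])
E
```

```text
pics
{'clock': 0.0, 'q': [1.1721149437384784, 0.2647413228651173, 1.6053411771846156, -2.108721872302098e-05, 1.2736991308351557, -0.03693007271593395], 'dq': [-0.00041502436393010356, 0.001299287644281007, 0.0011600147343655528, -0.0002798552401685474, 6.331642540864939e-05, -0.000286592822051982], 'joint_torque': [0.0003334784105391009, -50.21265506744385, -35.68696975708008, 0.07299821823835373, 0.029710654634982347, -0.00015749124031572137], 'position': [0.23866143269831688, 0.6306939332494599, 0.2544136590772096], 'eef_rot': [[-0.9352806145919701, 0.35390603427825756, -0.0008311858417682538], [0.3539070051381448, 0.9352784240876185, -0.0020251297068884593], [6.068456074895836e-05, -0.0021882270488605584, -0.9999976039870129]], 'ft_force': [0.24989610899783785, -0.7668051993783371, -0.3326765600575367], 'torque': [-0.030788062729891014, -0.013621579742985475, -0.05186173513336652], 'width': 0.08843720634251499}
side [[453.40543907   0.         254.17896705]
 [  0.         453.40543907 192.47997475]
 [  0.           0.           1.        ]] [-0.10830854  0.          0.          0
[... 175 characters left out ...]

top [[374.40539431   0.         259.72135807]
 [  0.         374.40539431 188.19878889]
 [  0.           0.           1.        ]] [-0.03054027  0.          0.          0.          0.        ] [[ 0.01063582 -0.99967222  0.0232882 ]
 [-0.9869167  -0.01424143 -0.16060076]
 [ 0.16087977 -0.02127539 -0.98674468]] [-0.03999507  0.54992354  1.36666805]
wrist [[269.51977121   0.         251.82205081]
 [  0.         269.51977121 189.76024114]
 [  0.           0.           1.        ]] [-0.01750913  0.          0.          0.          0.        ] [[ 0.35398195  0.93524782 -0.00287833]
 [ 0.89656211 -0.33846054  0.28569363]
 [ 0.26622014 -0.10371099 -0.95831668]] [-0.6740506  -0.04003815  0.3909899 ]
```

View pics/side0.png

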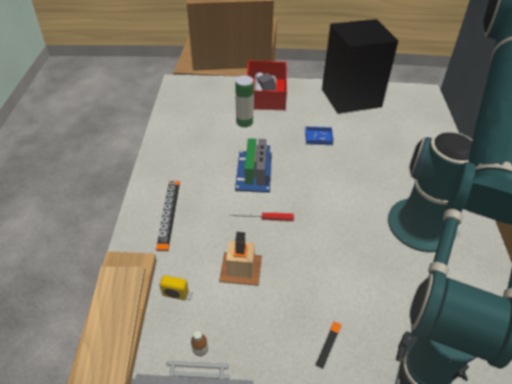

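View pics/top0.png

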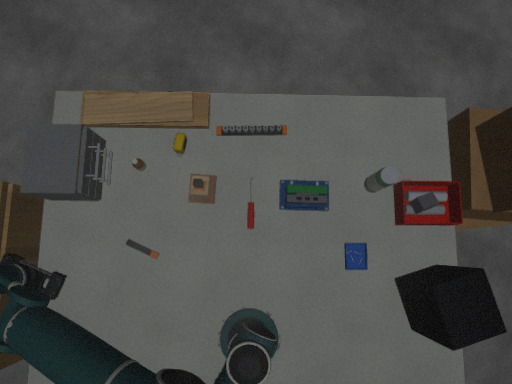

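View pics/wrist0.png

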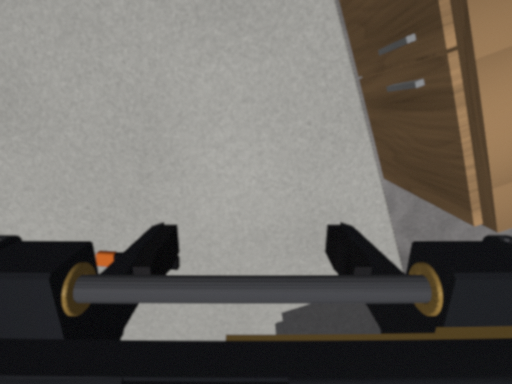

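The top view shows the jig at about (304,195), the stand with the wedge at (202,188), and the screwdriver between them at (251,205). In the side view the stand is at (241,262) and the jig at (254,165). I'll zoom in on both next.

```bash
cat > h.py <<'E'
import cv2,numpy as np
from rig import manip
def grab(n):
    f=manip.grab_frame(n); f={k:(np.array(v) if k!="image" else v) for k,v in f.items()}; return f
def ray(f,uv):
    uv=np.array(uv,float).reshape(-1,1,2)
    p=cv2.undistortPoints(uv,f["mtx"],f["dist"]).reshape(-1,2)
    d=np.c_[p,np.ones(len(p))]@f["R"]; c=-f["R"].T@f["t"]
    return c,d
def plane(f,uv,z):
    c,d=ray(f,uv); return c+d*((z-c[2])/d[:,2])[:,None]
def proj(f,X):
    r,_=cv2.Rodrigues(f["R"]); return cv2.projectPoints(np.array(X,float).reshape(-1,1,3),r,f["t"],f["mtx"],f["dist"])[0].reshape(-1,2)
def tri(f1,u1,f2,u2):
    P=[];
    c1,d1=ray(f1,u1);c2,d2=ray(f2,u2);out=[]
    for a,b in zip(d1,d2):
        A=np.c_[a,-b]; s=np.linalg.lstsq(A,c2-c1,rcond=None)[0]; p=c1+a*s[0];q=c2+b*s[1]; out.append([*(p+q)/2,np.linalg.norm(p-q)])
    return np.array(out)
def crop(f,x0,y0,x1,y1,s,name):
    im=cv2.cvtColor(f["image"],cv2.COLOR_RGB2BGR)[y0:y1,x0:x1]
    cv2.imwrite("pics/"+name,cv2.resize(im,None,fx=s,fy=s,interpolation=cv2.INTER_CUBIC))
E
python3 - <<'E'
from h import *
t=grab("top"); s=grab("side")
crop(t,180,160,340,230,5,"top_c.png")
crop(s,210,130,290,290,3.7,"side_c.png")
for n,f,uvs in (("top",t,[(202,180),(304,195)]),("side",s,[(241,262),(254,165)])):
    print(n,plane(f,uvs,0.09))
E
```

```text
top [[ 0.57031345  0.17894519  0.09      ]
 [ 0.5202197  -0.1940113   0.09      ]]
side [[ 0.54709241  0.22557673  0.09      ]
 [ 0.52803787 -0.14455998  0.09      ]]
```

View pics/top_c.png

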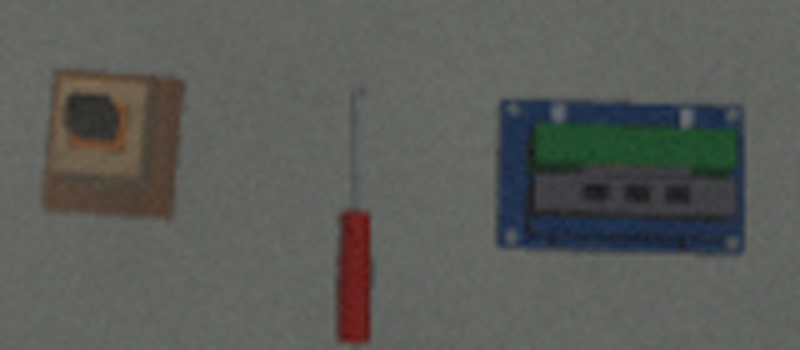

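View pics/side_c.png

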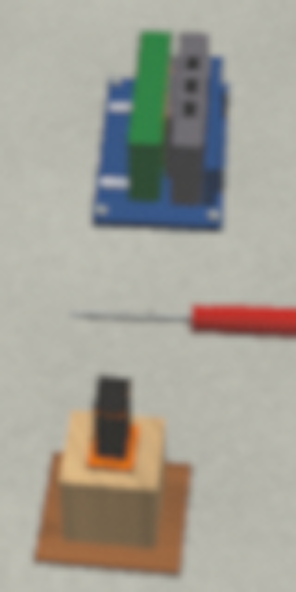

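Run:
```python
from h import *
t=grab("top")
c=lambda a:[(180+x/5,160+y/5) for x,y in a]
def rep(n,P):
    print(n,np.round(P,4).tolist(),"ctr",np.round(P.mean(0),4),"len",np.round(np.linalg.norm(np.diff(np.r_[P,P[:1]],axis=0),axis=1),4))
hsv=cv2.cvtColor(t["image"],cv2.COLOR_RGB2HSV)
rep("plate",plane(t,c([(500,100),(743,105),(743,252),(498,247)]),.012))
rep("foot",plane(t,c([(42,210),(172,219),(185,80),(57,70)]),.008))
rep("block",plane(t,c([(52,175),(142,181),(153,82),(57,72)]),.086))
rep("greentop",plane(t,c([(535,125),(738,128),(738,167),(533,166)]),.088))
rep("greytop",plane(t,c([(533,168),(737,175),(737,217),(533,213)]),.088))
```

```text
plate [[0.5891, -0.1121, 0.012], [0.588, -0.3017, 0.012], [0.4731, -0.2995, 0.012], [0.4746, -0.1108, 0.012]] ctr [ 0.5312 -0.206   0.012 ] len [0.1895 0.1149 0.1887 0.1145]
foot [[0.4988, 0.239, 0.008], [0.4933, 0.1393, 0.008], [0.602, 0.1325, 0.008], [0.6084, 0.2319, 0.008]] ctr [0.5506 0.1857 0.008 ] len [0.0999 0.1089 0.0997 0.1098]
block [[0.515, 0.2196, 0.086], [0.5115, 0.1541, 0.086], [0.5849, 0.1485, 0.086], [0.5914, 0.219, 0.086]] ctr [0.5507 0.1853 0.086 ] len [0.0656 0.0736 0.0709 0.0764]
greentop [[0.5567, -0.1321, 0.088], [0.5566, -0.2817, 0.088], [0.5276, -0.2812, 0.088], [0.5263, -0.1306, 0.088]] ctr [ 0.5418 -0.2064  0.088 ] len [0.1497 0.029  0.1506 0.0304]
greytop [[0.5248, -0.1306, 0.088], [0.5217, -0.2803, 0.088], [0.4907, -0.2798, 0.088], [0.4917, -0.1305, 0.088]] ctr [ 0.5072 -0.2053  0.088 ] len [0.1498 0.031  0.1492 0.0331]
```

The measured sizes match the ones given: plate 190×115, foot 110×100. The stand is at about (0.5507, 0.1856) with yaw about -3.6°, and the jig's yaw is about -0.4°. I'll move the wrist camera over the stand.

```bash
python3 -m pendant '[{"x":0.6,"y":-1,"z":0.2,"az":-0.4},{"x":0.6,"y":-1,"z":0.2,"az":-0.4},{"x":0.6,"y":-1,"z":0.2,"az":-0.4},{"x":0.6,"y":-1,"z":0.2,"az":-0.4},{"x":0.6,"y":-1,"z":0.2,"az":-0.4},{"x":0.6,"y":-1,"z":0.2,"az":-0.4},{"x":0.6,"y":-1,"z":0.2,"az":-0.4}]' 1 40
python3 -m pendant '[{"x":0.96,"y":-1,"z":-0.1,"az":-0.41},{"x":0.96,"y":-1,"z":-0.1,"az":-0.41},{"x":0.96,"y":-1,"z":-0.1,"az":-0.41},{"x":0.96,"y":-1,"z":-0.1,"az":-0.41},{"x":0.96,"y":-1,"z":-0.1,"az":-0.41},{"x":0.96,"y":-1,"z":-0.1,"az":-0.41},{"x":0.96,"y":-1,"z":-0.1,"az":-0.41},{"x":0.96,"y":-1,"z":-0.1,"az":-0.41}]'
python3 - <<'E'
from h import *
s=manip.sense();print(s["position"],np.degrees(np.arctan2(s["eef_rot"][1][1],s["eef_rot"][0][1])),s["clock"])
f=grab("wrist");crop(f,0,0,512,384,1.5,"w1.png")
E
```

```text
[0.23883591 0.63108332 0.25522592] 69.26975269963839 0.3$[0]: bad value
$[0]: bad value
```

View pics/w1.png

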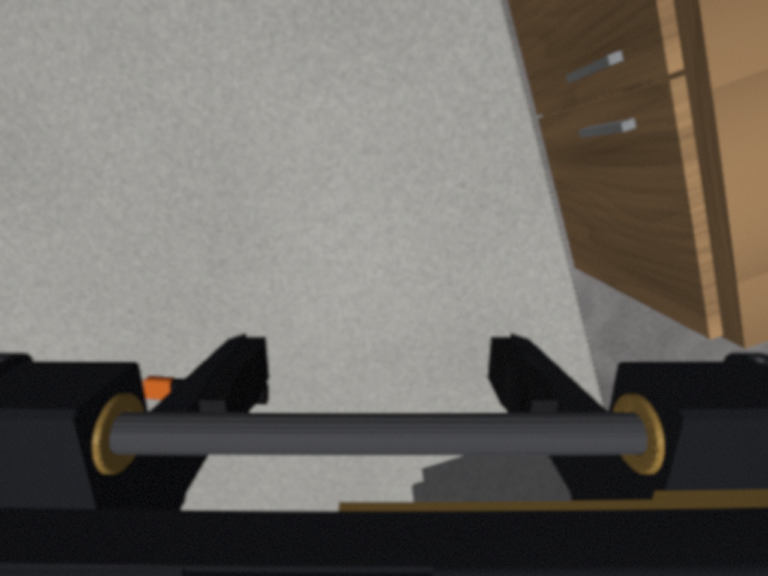

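The picture is unchanged because the move was refused as a bad value. The rows probably need all six keys.

```bash
python3 -m pendant '[{"x":0.6,"y":-1,"z":0.2,"ax":0,"ay":0,"az":-0.4},{"x":0.6,"y":-1,"z":0.2,"ax":0,"ay":0,"az":-0.4},{"x":0.6,"y":-1,"z":0.2,"ax":0,"ay":0,"az":-0.4},{"x":0.6,"y":-1,"z":0.2,"ax":0,"ay":0,"az":-0.4},{"x":0.6,"y":-1,"z":0.2,"ax":0,"ay":0,"az":-0.4},{"x":0.6,"y":-1,"z":0.2,"ax":0,"ay":0,"az":-0.4},{"x":0.6,"y":-1,"z":0.2,"ax":0,"ay":0,"az":-0.4}]' 1 40
```

```text
clock: 1.05
position: [0.3593, 0.431, 0.2962]
eef_rot: [[-0.547, 0.837, 0.0], [0.837, 0.547, 0.001], [0.001, 0.001, -1.0]]
ft_force: [-0.6, -0.5, -0.9]
width: 0.0882
```

```bash
python3 -m pendant '[{"x":0.96,"y":-1,"z":-0.1,"ax":0,"ay":0,"az":-0.41},{"x":0.96,"y":-1,"z":-0.1,"ax":0,"ay":0,"az":-0.41},{"x":0.96,"y":-1,"z":-0.1,"ax":0,"ay":0,"az":-0.41},{"x":0.96,"y":-1,"z":-0.1,"ax":0,"ay":0,"az":-0.41},{"x":0.96,"y":-1,"z":-0.1,"ax":0,"ay":0,"az":-0.41},{"x":0.96,"y":-1,"z":-0.1,"ax":0,"ay":0,"az":-0.41},{"x":0.96,"y":-1,"z":-0.1,"ax":0,"ay":0,"az":-0.41},{"x":0.96,"y":-1,"z":-0.1,"ax":0,"ay":0,"az":-0.41}]'
python3 -m pendant '[{"x":0,"y":-0.12,"z":0.0,"ax":0,"ay":0,"az":0},{"x":0,"y":-0.12,"z":0.0,"ax":0,"ay":0,"az":0},{"x":0,"y":-0.12,"z":0.0,"ax":0,"ay":0,"az":0}]'
python3 - <<'E'
from h import *
s=manip.sense();print(s["position"],np.degrees(np.arctan2(s["eef_rot"][1][1],s["eef_rot"][0][1])),s["clock"])
f=grab("wrist");crop(f,0,0,512,384,1.5,"w2.png")
np.savez("w2.npz",**f)
E
```

```text
clock: 1.85
position: [0.5506, 0.2323, 0.2748]
eef_rot: [[0.063, 0.998, -0.002], [0.998, -0.063, 0.0], [0.0, -0.002, -1.0]]
ft_force: [-0.2, -0.1, -0.5]
width: 0.0877
clock: 2.15
position: [0.5501, 0.209, 0.2758]
eef_rot: [[0.062, 0.998, -0.0], [0.998, -0.062, 0.001], [0.001, -0.0, -1.0]]
ft_force: [0.9, -0.1, -0.7]
width: 0.088
[0.55007753 0.20899584 0.27576809] -3.5499628839080826 2.15
```

View pics/w2.png

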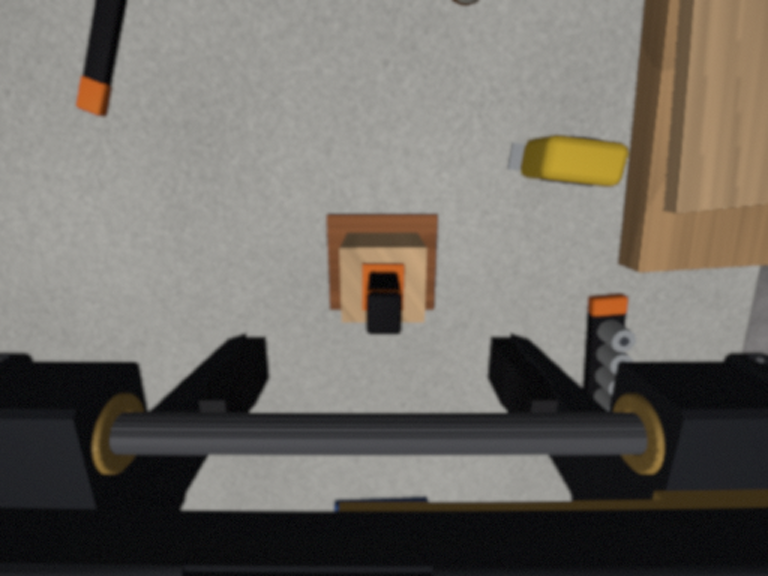

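The stand is upright in the view. The handle top is at about (367–401, 294–332) in the 1.5x picture, the collar at (362–405, 263–307), and the block top at (339–428, 247–322).

Run:
```python
from h import *
f=dict(np.load("w2.npz"))
q=lambda a:[(x/1.5-.17,y/1.5-.17) for x,y in a]
def rep(n,P):
    print(n,np.round(P,4).tolist(),"ctr",np.round(P.mean(0),4),"len",np.round(np.linalg.norm(np.diff(np.r_[P,P[:1]],axis=0),axis=1),4))
crop(f,220,130,300,230,6,"w2c.png")
rep("handle",plane(f,q([(367,294),(401,294),(401,332),(367,332)]),.154))
rep("block",plane(f,q([(340,248),(427,248),(428,321),(342,322)]),.086))
rep("foot",plane(f,q([(327,214),(438,214),(435,310),(330,310)]),.008))
```

```text
handle [[0.543, 0.2022, 0.154], [0.5651, 0.2009, 0.154], [0.5639, 0.174, 0.154], [0.5411, 0.1754, 0.154]] ctr [0.5533 0.1881 0.154 ] len [0.0222 0.0269 0.0229 0.0268]
block [[0.5207, 0.2205, 0.086], [0.5905, 0.2162, 0.086], [0.5896, 0.1533, 0.086], [0.5168, 0.1569, 0.086]] ctr [0.5544 0.1867 0.086 ] len [0.0699 0.0629 0.0729 0.0637]
foot [[0.5027, 0.2397, 0.008], [0.6108, 0.233, 0.008], [0.6057, 0.1336, 0.008], [0.4961, 0.1404, 0.008]] ctr [0.5538 0.1867 0.008 ] len [0.1083 0.0996 0.1098 0.0996]
```

View pics/w2c.png

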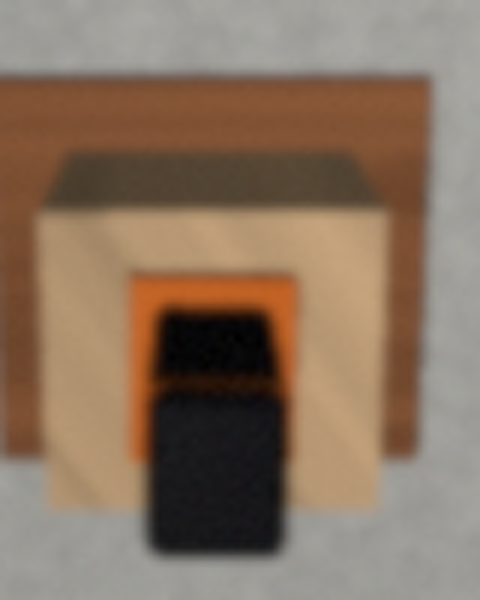

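```bash
python3 -m pendant '[{"x":0.013,"y":-0.11,"z":0.0,"ax":0,"ay":0,"az":0},{"x":0.013,"y":-0.11,"z":-0.25,"ax":0,"ay":0,"az":0},{"x":0.013,"y":-0.11,"z":-0.5,"ax":0,"ay":0,"az":0},{"x":0.013,"y":-0.11,"z":-0.7,"ax":0,"ay":0,"az":0},{"x":0.013,"y":-0.11,"z":-0.757,"ax":0,"ay":0,"az":0},{"x":0.013,"y":-0.11,"z":-0.757,"ax":0,"ay":0,"az":0},{"x":0.013,"y":-0.11,"z":-0.757,"ax":0,"ay":0,"az":0}]' 1 50
python3 -m pendant '[{"x":0,"y":0,"z":0,"ax":0,"ay":0,"az":0},{"x":0,"y":0,"z":0,"ax":0,"ay":0,"az":0},{"x":0,"y":0,"z":0,"ax":0,"ay":0,"az":0},{"x":0,"y":0,"z":0,"ax":0,"ay":0,"az":0},{"x":0,"y":0,"z":0,"ax":0,"ay":0,"az":0},{"x":0,"y":0,"z":0,"ax":0,"ay":0,"az":0},{"x":0,"y":0,"z":0,"ax":0,"ay":0,"az":0},{"x":0,"y":0,"z":0,"ax":0,"ay":0,"az":0}]' 0 55
python3 - <<'E'
from h import *
s=manip.sense();print(s["position"],s["ft_force"],s["torque"],np.degrees(np.arctan2(s["eef_rot"][1][1],s["eef_rot"][0][1])),s["clock"])
f=grab("wrist");crop(f,0,0,512,384,1.5,"w3.png")
E
```

```text
clock: 2.9
position: [0.5549, 0.1864, 0.1263]
eef_rot: [[0.063, 0.998, 0.003], [0.998, -0.063, 0.001], [0.001, 0.003, -1.0]]
ft_force: [-0.1, 0.1, 0.1]
width: 0.0881
clock: 3.7
position: [0.5534, 0.1853, 0.1242]
eef_rot: [[0.063, 0.998, -0.0], [0.998, -0.063, -0.0], [-0.0, -0.0, -1.0]]
ft_force: [0.5, 0.0, 0.1]
width: 0.0265
[0.55344261 0.18526233 0.12418373] [0.51875771 0.0180556  0.12914554] [-0.07426739  0.00714318 -0.00533365] -3.632139271169022 3.7
```

View pics/w3.png

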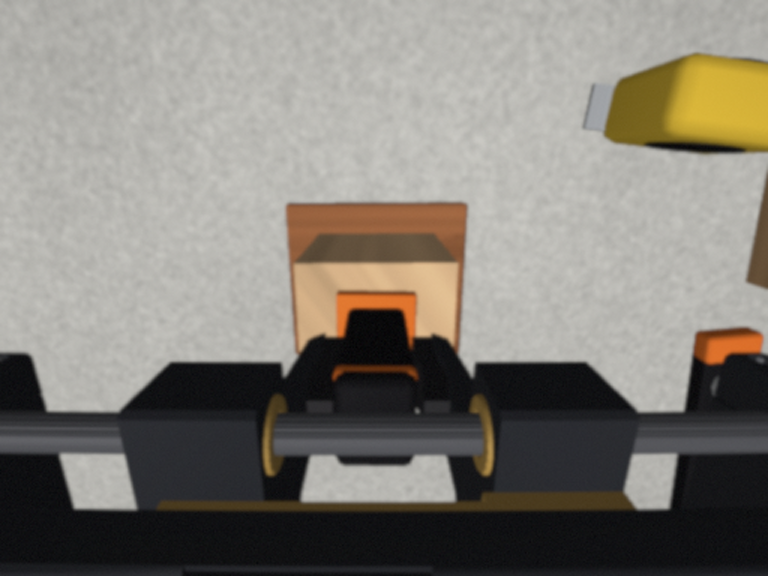

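The fingers are around the handle, with their tips at about (320,345) and (440,345). The width still reads 26.5 mm against a 24 mm handle, so I'll give them a little more time.

```bash
python3 -m pendant '[{"x":0,"y":0,"z":0,"ax":0,"ay":0,"az":0},{"x":0,"y":0,"z":0,"ax":0,"ay":0,"az":0},{"x":0,"y":0,"z":0,"ax":0,"ay":0,"az":0}]' 0 55
```

```text
clock: 4.05
position: [0.5534, 0.1852, 0.1242]
eef_rot: [[0.063, 0.998, -0.0], [0.998, -0.063, -0.0], [-0.0, -0.0, -1.0]]
ft_force: [-0.8, 0.7, -0.7]
width: 0.0235
```

```bash
python3 -m pendant '[{"x":0,"y":0,"z":0.1,"ax":0,"ay":0,"az":0},{"x":0,"y":0,"z":0.25,"ax":0,"ay":0,"az":0},{"x":0,"y":0,"z":0.4,"ax":0,"ay":0,"az":0},{"x":0,"y":0,"z":0.55,"ax":0,"ay":0,"az":0},{"x":0,"y":0,"z":0.55,"ax":0,"ay":0,"az":0},{"x":-0.07,"y":-0.15,"z":0.55,"ax":0,"ay":0,"az":0.036},{"x":-0.14,"y":-0.35,"z":0.55,"ax":0,"ay":0,"az":0.036},{"x":-0.14,"y":-0.6,"z":0.55,"ax":0,"ay":0,"az":0.036},{"x":-0.14,"y":-0.8,"z":0.55,"ax":0,"ay":0,"az":0.036},{"x":-0.14,"y":-0.9,"z":0.55,"ax":0,"ay":0,"az":0.036},{"x":-0.14,"y":-0.9,"z":0.55,"ax":0,"ay":0,"az":0.036}]'
python3 -m pendant '[{"x":0,"y":-0.2,"z":0,"ax":0,"ay":0,"az":0},{"x":0,"y":-0.4,"z":0,"ax":0,"ay":0,"az":0},{"x":0,"y":-0.5,"z":0,"ax":0,"ay":0,"az":0},{"x":0,"y":-0.5,"z":0,"ax":0,"ay":0,"az":0},{"x":0,"y":-0.5,"z":0,"ax":0,"ay":0,"az":0}]'
python3 - <<'E'
from h import *
s=manip.sense();print(s["position"],s["ft_force"],s["torque"],np.degrees(np.arctan2(s["eef_rot"][1][1],s["eef_rot"][0][1])),s["clock"])
f=grab("wrist");crop(f,0,0,512,384,1.5,"w4.png");np.savez("w4.npz",**f)
E
```

```text
clock: 5.15
position: [0.5245, 0.0029, 0.2324]
eef_rot: [[0.01, 1.0, -0.002], [1.0, -0.01, -0.001], [-0.001, -0.002, -1.0]]
ft_force: [-0.2, 0.4, -2.1]
width: 0.0235
clock: 5.65
position: [0.5251, -0.0938, 0.2332]
eef_rot: [[0.007, 1.0, -0.002], [1.0, -0.007, 0.001], [0.001, -0.002, -1.0]]
ft_force: [0.0, -0.6, -1.8]
width: 0.0236
[ 0.52514643 -0.09375826  0.23315966] [ 0.04403976 -0.59160061 -1.76645607] [-0.09602842  0.04755533  0.01126835] -0.4231034710760978 5.65
```

View pics/w4.png

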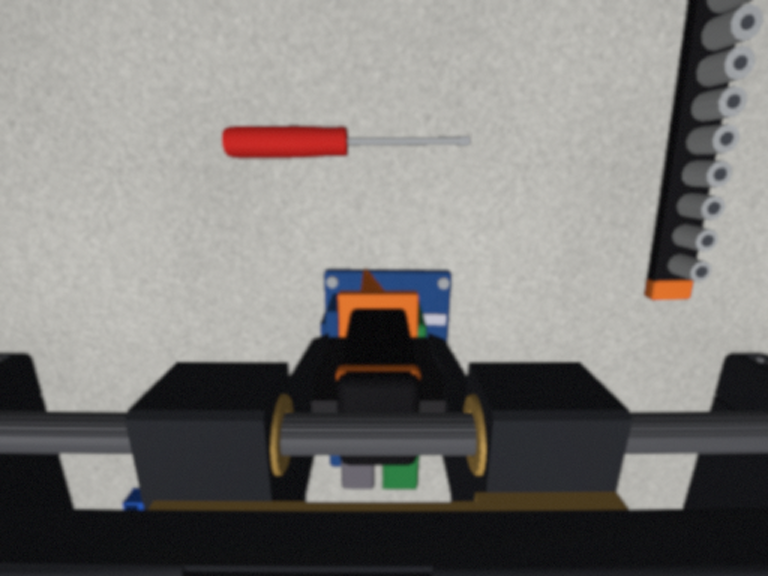

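The wedge is held, with the blade tip visible at about (368,270), and the wrist reads about 1.7 N of extra weight. The notch is hidden behind the collar, so I'll shift towards -y to put the camera above the left notch.

```bash
python3 -m pendant '[{"x":0,"y":-0.2,"z":0,"ax":0,"ay":0,"az":0},{"x":0,"y":-0.4,"z":0,"ax":0,"ay":0,"az":0},{"x":0,"y":-0.55,"z":0,"ax":0,"ay":0,"az":0},{"x":0,"y":-0.55,"z":0,"ax":0,"ay":0,"az":0},{"x":0,"y":-0.55,"z":0,"ax":0,"ay":0,"az":0},{"x":0,"y":-0.55,"z":0,"ax":0,"ay":0,"az":0}]'
python3 - <<'E'
from h import *
s=manip.sense();print(s["position"],s["ft_force"],np.degrees(np.arctan2(s["eef_rot"][1][1],s["eef_rot"][0][1])),s["clock"])
f=grab("wrist");np.savez("w5.npz",**f);crop(f,190,110,320,240,5,"w5c.png")
E
python3 -m pendant '[{"x":0,"y":-0.2,"z":0,"ax":0,"ay":0,"az":0},{"x":0,"y":-0.4,"z":0,"ax":0,"ay":0,"az":0},{"x":0,"y":-0.58,"z":0,"ax":0,"ay":0,"az":0},{"x":0,"y":-0.58,"z":0,"ax":0,"ay":0,"az":0},{"x":0,"y":-0.58,"z":0,"ax":0,"ay":0,"az":0},{"x":0,"y":-0.58,"z":0,"ax":0,"ay":0,"az":0}]'
python3 - <<'E'
from h import *
s=manip.sense();print(s["position"],s["ft_force"],np.degrees(np.arctan2(s["eef_rot"][1][1],s["eef_rot"][0][1])),s["clock"])
f=grab("wrist");np.savez("w6.npz",**f);crop(f,190,70,320,240,4.5,"w6c.png")
E
```

```text
clock: 6.3
position: [0.5256, -0.2029, 0.234]
eef_rot: [[0.005, 1.0, -0.001], [1.0, -0.005, 0.001], [0.001, -0.001, -1.0]]
ft_force: [0.1, 0.6, -2.1]
width: 0.0235
[ 0.52560065 -0.20293247  0.23395554] [ 0.1178892   0.61143917 -2.09518992] -0.30419719021480957 6.3
clock: 6.95
position: [0.5256, -0.3191, 0.2341]
eef_rot: [[0.006, 1.0, -0.0], [1.0, -0.006, 0.001], [0.001, -0.0, -1.0]]
ft_force: [-0.7, -0.8, -1.7]
width: 0.0235
[ 0.52563034 -0.31905323  0.23405566] [-0.70027506 -0.78482861 -1.72099935] -0.31749131978965356 6.95
```

View pics/w5c.png

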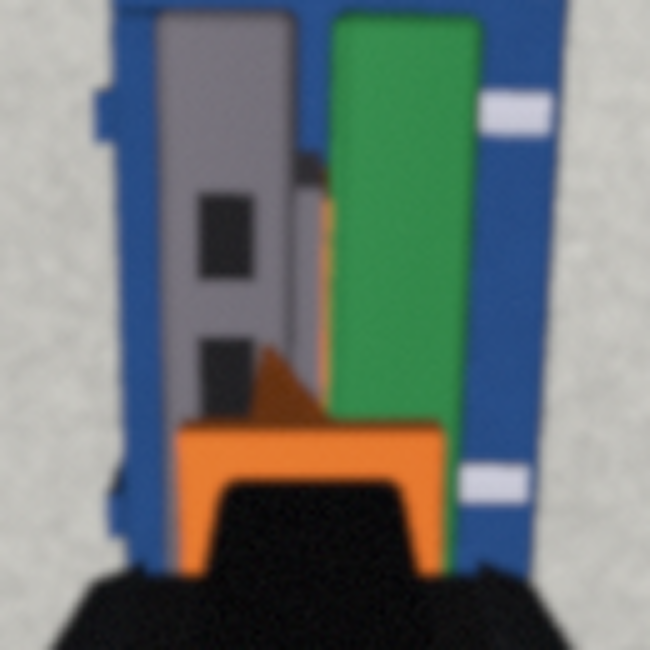

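View pics/w6c.png

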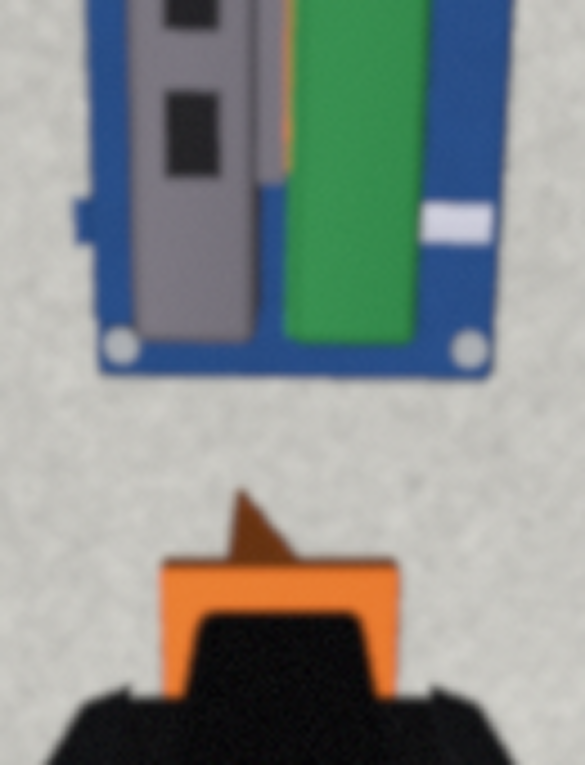

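Both notches are clear in the pictures. In w5c the left notch has the grey edge at x≈297 and the green edge at x≈331. In w6c the right notch has grey at 257 and green at 286. The wedge tip is at (267,345) in w5c and (240,490) in w6c. I'll extract the edges to sub-pixel and cast rays.

```bash
cat > edges.py <<'E'
from h import *
def cross(p,a,b,th):
    for i in range(a,b):
        if (p[i]-th)*(p[i+1]-th)<=0 and p[i]!=p[i+1]: return i+(th-p[i])/(p[i+1]-p[i])
def measure(f,rows,ug,uG):
    "ug approx col of grey edge, uG approx col of green inner edge"
    im=f["image"].astype(float); out=[]
    for r in rows:
        b=im[r-1:r+2].mean(0); sat=b[:,2]-b[:,0]; grn=b[:,1]-b[:,2]
        g0=sat[ug-8:ug-3].mean(); m=sat[ug+2:uG-1].max(); cg=cross(sat,ug-4,uG-1,(g0+m)/2)
        n=grn[uG+4:uG+10].mean(); o=grn[ug+2:uG-1].min(); cG=cross(grn,ug+2,uG+5,(n+o)/2)
        if cg and cG:
            P=plane(f,[(cg,r),(cG,r)],.088); out.append([P[0,0],P[1,0],P[0,1]])
    return np.array(out)
E
python3 - <<'E'
from edges import *
f=dict(np.load("w5.npz")); L=measure(f,range(116,141,4),190+297//5,190+331//5); print("L",np.round(L*1e3,1).tolist())
print("Lend",plane(f,[(190+225/5,110+11/5),(190+400/5,110+13/5)],.088).round(4).tolist())
print("tip",plane(f,[(190+266/5,110+345/5)],.126).round(4))
g=dict(np.load("w6.npz")); R=measure(g,range(114,144,4),190+257//4.5.__int__() if 0 else 247,253); print("R",np.round(R*1e3,1).tolist())
print("Rend",plane(g,[(190+195/4.5,70+342/4.5),(190+350/4.5,70+343/4.5)],.088).round(4).tolist())
print("tip",plane(g,[(190+240/4.5,70+490/4.5)],.126).round(4))
# jig plate corners
print("plate R",plane(g,[(190+100/4.5,70+374/4.5),(190+490/4.5,70+377/4.5)],.012).round(4).tolist())
# collar extents at top z tip+76
print("collar", plane(g,[(190+162/4.5,70+563/4.5),(190+398/4.5,70+563/4.5)],.126+.076).round(4).tolist())
E
```

```text
L [[523.9, 530.4, -135.1], [523.8, 530.2, -138.9], [523.8, 530.1, -142.8], [523.7, 530.0, -146.7], [523.7, 529.9, -150.6], [523.7, 529.8, -154.6], [524.3, 529.9, -158.6]]
Lend [[0.5098, -0.1314, 0.088], [0.5443, -0.132, 0.088]]
tip [[ 0.5182 -0.1896  0.126 ]]
R [[522.3, 527.8, -249.3], [522.2, 527.7, -253.1], [522.1, 527.7, -257.0], [522.0, 527.5, -260.9], [522.0, 527.4, -264.8], [522.0, 527.4, -268.7], [521.6, 527.2, -272.7], [520.9, 527.3, -276.7]]
Rend [[0.5074, -0.2807, 0.088], [0.5425, -0.2811, 0.088]]
tip [[ 0.5184 -0.3056  0.126 ]]
plate R [[0.4743, -0.2995, 0.012], [0.5879, -0.301, 0.012]]
collar [[0.5099, -0.2968, 0.202], [0.543, -0.297, 0.202]]
```

Measured in the wrist camera: grey wall x ≈ 523.7 mm (left) and 522.0 mm (right), case ends at y = -131.7 and -280.9 mm (149.2 mm long, 150 expected). That puts the jig yaw at about -0.8° and the notch centres at y = -148.3 and -264.3 mm. The tip measures x = 518.3 mm against 517.6–518.6 expected, so the camera agrees with the tool to within 1 mm. I'll start with the right notch.

```bash
python3 -m pendant '[{"x":0.03,"y":0.1,"z":0,"ax":0,"ay":0,"az":-0.005},{"x":0.03,"y":0.265,"z":0,"ax":0,"ay":0,"az":-0.005},{"x":0.03,"y":0.265,"z":0,"ax":0,"ay":0,"az":-0.005},{"x":0.03,"y":0.265,"z":0,"ax":0,"ay":0,"az":-0.005},{"x":0.03,"y":0.265,"z":0,"ax":0,"ay":0,"az":-0.005},{"x":0.03,"y":0.265,"z":-0.1,"ax":0,"ay":0,"az":-0.005},{"x":0.03,"y":0.265,"z":-0.15,"ax":0,"ay":0,"az":-0.005},{"x":0.03,"y":0.265,"z":-0.15,"ax":0,"ay":0,"az":-0.005},{"x":0.03,"y":0.265,"z":-0.15,"ax":0,"ay":0,"az":-0.005}]'
python3 - <<'E'
from h import *
s=manip.sense();print(s["position"],s["ft_force"],np.degrees(np.arctan2(s["eef_rot"][1][1],s["eef_rot"][0][1])),s["clock"])
f=grab("wrist");crop(f,190,70,320,240,4.5,"w7.png")
f=grab("side");crop(f,220,110,300,210,6,"s7.png")
E
```

```text
clock: 7.9
position: [0.5312, -0.268, 0.204]
eef_rot: [[0.015, 1.0, -0.001], [1.0, -0.015, 0.0], [0.0, -0.001, -1.0]]
ft_force: [0.9, -0.5, -0.7]
width: 0.0233
[ 0.53123395 -0.26799725  0.20397343] [ 0.85785716 -0.5258494  -0.71406994] -0.8702088716795593 7.9
```

View pics/w7.png

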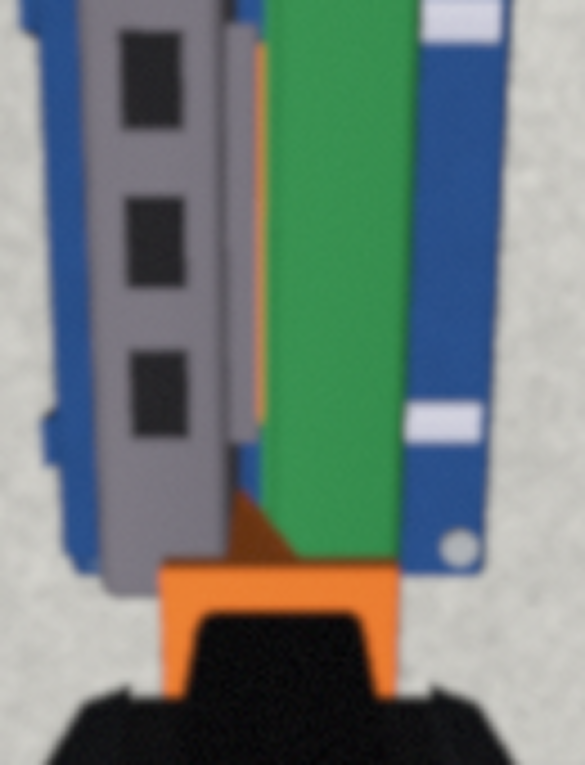

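View pics/s7.png

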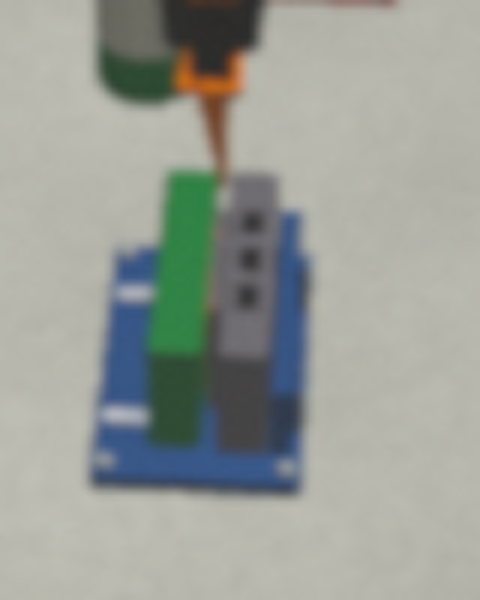

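The tip at (238,490) in w7 sits between the grey edge (231) and the green face (265), about 0.7 mm off the grey wall. It is centred over the right notch in y. I'll press down to about 26 mm depth.

```bash
python3 -m pendant '[{"x":0,"y":0.005,"z":-0.04,"ax":0,"ay":0,"az":0},{"x":0,"y":0.005,"z":-0.08,"ax":0,"ay":0,"az":0},{"x":0,"y":0.005,"z":-0.1,"ax":0,"ay":0,"az":0},{"x":0,"y":0.005,"z":-0.12,"ax":0,"ay":0,"az":0},{"x":0,"y":0.005,"z":-0.14,"ax":0,"ay":0,"az":0},{"x":0,"y":0.005,"z":-0.16,"ax":0,"ay":0,"az":0},{"x":0,"y":0.005,"z":-0.17,"ax":0,"ay":0,"az":0},{"x":0,"y":0.005,"z":-0.17,"ax":0,"ay":0,"az":0}]'
python3 - <<'E'
from h import *
s=manip.sense();print(s["position"],s["ft_force"],s["torque"],s["clock"])
f=grab("wrist");crop(f,190,70,320,240,4.5,"w8.png");np.savez("w8.npz",**f)
E
```

```text
clock: 8.8
position: [0.5302, -0.2667, 0.1698]
eef_rot: [[0.014, 1.0, -0.003], [1.0, -0.014, 0.0], [0.0, -0.003, -1.0]]
ft_force: [-5.0, -0.7, 1.4]
width: 0.0236
[ 0.53017613 -0.26666486  0.16977124] [-4.9812663  -0.70317104  1.44952571] [-0.20599082  1.25113217 -0.03959887] 8.8
```

View pics/w8.png

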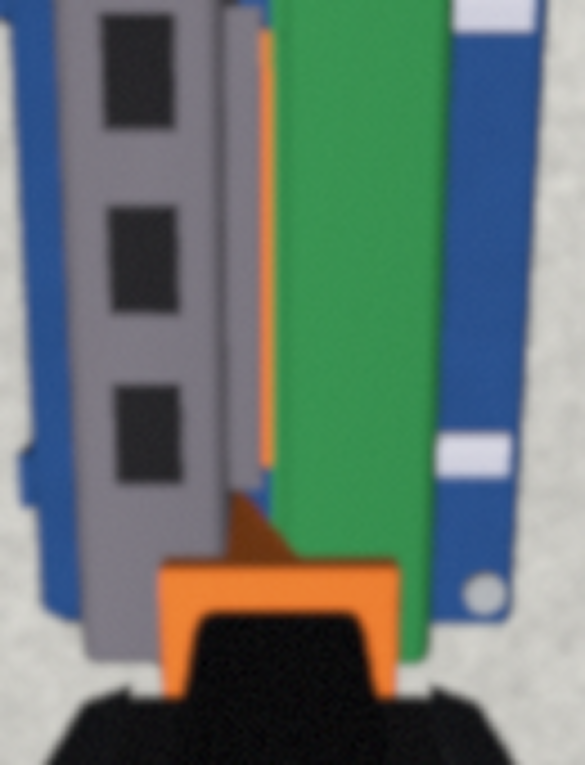

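The wrist reads -5 N in x, so the press fit is yielding as described. I'll measure the gap from the strip between the grey middle part (x = 0) and the green face, before and now.

```bash
cat >> edges.py <<'E'
def strip(f,ulo,uhi,vlo,vhi,step=6,z=.088,wall=True):
    """orange tongue strip between grey middle and green half: both edges per row, fitted as lines"""
    im=cv2.GaussianBlur(f["image"],(1,3),0).astype(float); o=[]
    for r in range(vlo,vhi,step):
        b=im[r]; orn=b[:,0]-np.minimum(b[:,1],b[:,2]); grn=b[:,1]-b[:,0]
        # green face: half level of G-R between strip and green
        k=ulo+int(np.argmax(orn[ulo:uhi])); 
        if orn[k]<25: continue
        n=grn[k+5:k+10].mean(); cG=cross(grn,k,k+6,(n+min(grn[k-2:k+1]))/2)
        h=orn[k]/2; cg=None
        for i in range(k,k-8,-1):
            if orn[i-1]<h<=orn[i]: cg=i-1+(h-orn[i-1])/(orn[i]-orn[i-1]); break
        if cg and cG: P=plane(f,[(cg,r),(cG,r)],z); o.append([P[0,0],P[1,0],P[0,1]])
    return np.array(o)*1e3
E
python3 - <<'E'
from edges import *
for n,a in (("w5",(249,262,152,190)),("w6",(247,262,70,106)),("w8",(243,258,76,172))):
    S=strip(dict(np.load(n+".npz")),*a); print(n); print(np.c_[S[:,2],S[:,0],S[:,1],S[:,1]-S[:,0]].round(1).tolist())
E
```

```text
w5
[[-170.8, 528.0, 530.9, 2.9], [-177.0, 527.8, 530.6, 2.8], [-183.3, 527.6, 530.5, 2.8], [-189.6, 527.5, 530.2, 2.7], [-196.1, 527.4, 530.2, 2.8], [-202.6, 527.3, 530.1, 2.7]]
w6
[[-209.1, 527.3, 529.8, 2.5], [-214.4, 527.1, 529.6, 2.5], [-219.8, 527.0, 529.4, 2.5], [-225.2, 526.9, 529.4, 2.5], [-230.6, 526.9, 529.2, 2.4], [-236.2, 526.8, 529.3, 2.4]]
w8
[[-169.2, 528.1, 530.4, 2.3], [-173.3, 528.3, 530.6, 2.3], [-177.5, 528.4, 530.7, 2.3], [-181.7, 528.3, 530.7, 2.3], [-185.9, 528.3, 530.6, 2.3], [-190.2, 528.2, 530.5, 2.3], [-194.5, 528.1, 530.5, 2.4], [-198.9, 528.0, 530.4, 2.4], [-203.4, 527.9, 530.3, 2.4], [-207.8, 527.8, 530.2, 2.4], [-212.4, 527.8, 530.2, 2.4], [-217.0, 527.7, 530.1, 2.4], [-221.7, 527.6, 530.0, 2.5], [-226.4, 527.5, 530.0, 2.5], [-231.2, 527.4, 529.9, 2.5], [-236.0, 527.3, 529.8, 2.5]]
```

The strip is blurred, but its taper changed. At the start the left end was about 0.9 mm wider; now the right is about 0.3 mm wider, so the right end opened by roughly 1.2 mm. The wedge geometry gives about 2.0–2.5 mm at the right. Next is the left notch, hovering first to check alignment.

```bash
python3 -m pendant '[{"x":0,"y":0,"z":0.1,"ax":0,"ay":0,"az":0},{"x":0,"y":0,"z":0.2,"ax":0,"ay":0,"az":0},{"x":0.009,"y":0,"z":0.2,"ax":0,"ay":0,"az":0},{"x":0.009,"y":0.2,"z":0.2,"ax":0,"ay":0,"az":0},{"x":0.009,"y":0.4,"z":0.2,"ax":0,"ay":0,"az":0},{"x":0.009,"y":0.586,"z":0.2,"ax":0,"ay":0,"az":0},{"x":0.009,"y":0.586,"z":0.2,"ax":0,"ay":0,"az":0},{"x":0.009,"y":0.586,"z":0.17,"ax":0,"ay":0,"az":0},{"x":0.009,"y":0.586,"z":0.17,"ax":0,"ay":0,"az":0},{"x":0.009,"y":0.586,"z":0.17,"ax":0,"ay":0,"az":0}]'
python3 - <<'E'
from h import *
s=manip.sense();print(s["position"],s["ft_force"],np.degrees(np.arctan2(s["eef_rot"][1][1],s["eef_rot"][0][1])),s["clock"])
f=grab("wrist");crop(f,190,70,320,240,4.5,"w9.png");np.savez("w9.npz",**f)
E
```

```text
clock: 9.85
position: [0.5331, -0.1504, 0.2035]
eef_rot: [[0.016, 1.0, -0.001], [1.0, -0.016, 0.0], [0.0, -0.001, -1.0]]
ft_force: [-0.9, 0.7, -1.9]
width: 0.0235
[ 0.53313091 -0.15040738  0.20351344] [-0.86928266  0.66681892 -1.89045333] -0.9073203544031018 9.85
```

View pics/w9.png

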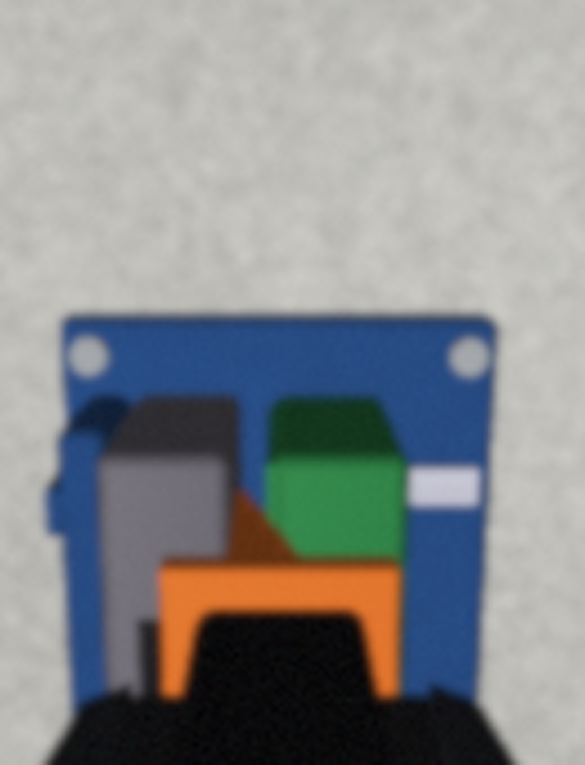

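The left notch alignment matches the right: grey edge 230, tip 238, green 266 at row 490. I'll press down to about 35.5 mm depth, which should give a gap of 4–5 mm.

```bash
python3 -m pendant '[{"x":0,"y":0,"z":-0.04,"ax":0,"ay":0,"az":0},{"x":0,"y":0,"z":-0.08,"ax":0,"ay":0,"az":0},{"x":0,"y":0,"z":-0.11,"ax":0,"ay":0,"az":0},{"x":0,"y":0,"z":-0.13,"ax":0,"ay":0,"az":0},{"x":0,"y":0,"z":-0.15,"ax":0,"ay":0,"az":0},{"x":0,"y":0,"z":-0.17,"ax":0,"ay":0,"az":0},{"x":0,"y":0,"z":-0.19,"ax":0,"ay":0,"az":0},{"x":0,"y":0,"z":-0.215,"ax":0,"ay":0,"az":0},{"x":0,"y":0,"z":-0.215,"ax":0,"ay":0,"az":0}]'
python3 - <<'E'
from h import *
s=manip.sense();print(s["position"],s["ft_force"],s["torque"],s["clock"])
f=grab("wrist");crop(f,190,70,320,240,4.5,"w10.png");np.savez("w10.npz",**f)
E
```

```text
clock: 10.8
position: [0.5321, -0.1493, 0.1605]
eef_rot: [[0.015, 1.0, -0.003], [1.0, -0.015, 0.0], [0.0, -0.003, -1.0]]
ft_force: [-4.4, 0.1, -1.5]
width: 0.0238
[ 0.53209415 -0.14933029  0.16053028] [-4.3582027   0.11968492 -1.48007784] [-0.14021311  0.96563631 -0.0969374 ] 10.8
```

View pics/w10.png

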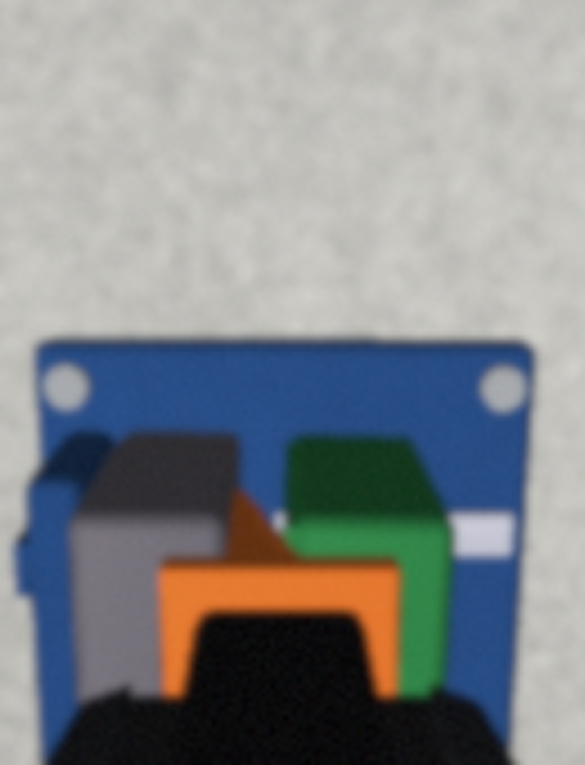

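```bash
python3 - <<'E'
from edges import *
for n,ug,uG,row in (("w9",226,266,470),("w10",226,288,524)):
    f=dict(np.load(n+".npz"))
    P=plane(f,[(190+ug/4.5,70+row/4.5),(190+uG/4.5,70+row/4.5)],.088)*1e3;print(n,P.round(1).tolist(),P[1,0]-P[0,0]-6)
E
python3 -m pendant '[{"x":0,"y":0,"z":0.1,"ax":0,"ay":0,"az":0},{"x":0,"y":0,"z":0.23,"ax":0,"ay":0,"az":0},{"x":0,"y":0,"z":0.25,"ax":0,"ay":0,"az":0},{"x":0,"y":-0.2,"z":0.25,"ax":0,"ay":0,"az":0},{"x":-0.009,"y":-0.4,"z":0.25,"ax":0,"ay":0,"az":0},{"x":-0.009,"y":-0.586,"z":0.25,"ax":0,"ay":0,"az":0},{"x":-0.009,"y":-0.586,"z":0.22,"ax":0,"ay":0,"az":0},{"x":-0.009,"y":-0.586,"z":0.22,"ax":0,"ay":0,"az":0},{"x":-0.009,"y":-0.586,"z":0.22,"ax":0,"ay":0,"az":0}]'
python3 - <<'E'
from h import *
s=manip.sense();print(s["position"],s["ft_force"],np.degrees(np.arctan2(s["eef_rot"][1][1],s["eef_rot"][0][1])),s["clock"])
f=grab("wrist");crop(f,190,70,320,240,4.5,"w11.png");np.savez("w11.npz",**f)
E
```

```text
w9 [[522.9, -134.6, 88.0], [531.2, -134.7, 88.0]] 2.2978652905712806
w10 [[523.5, -132.9, 88.0], [534.3, -133.1, 88.0]] 4.747609860105399
clock: 11.75
position: [0.5312, -0.2657, 0.2043]
eef_rot: [[0.014, 1.0, -0.001], [1.0, -0.014, 0.001], [0.001, -0.001, -1.0]]
ft_force: [-0.4, -1.1, -1.6]
width: 0.0236
[ 0.53123155 -0.26569989  0.20426748] [-0.35979798 -1.12135691 -1.57316221] -0.8300033434042013 11.75
```

View pics/w11.png

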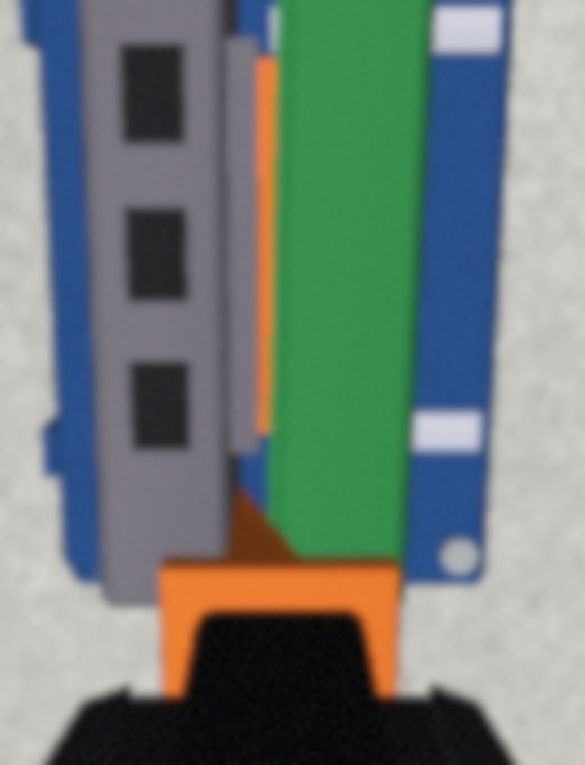

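At the left the gap is now about 4.4–4.7 mm by camera and about 4.3 by wedge depth. Next is the right notch to about 6.7 mm. The tip is aligned as before (grey 231, tip 238, green 268).

```bash
python3 -m pendant '[{"x":0,"y":0,"z":-0.05,"ax":0,"ay":0,"az":0},{"x":0,"y":0,"z":-0.1,"ax":0,"ay":0,"az":0},{"x":0,"y":0,"z":-0.14,"ax":0,"ay":0,"az":0},{"x":0,"y":0,"z":-0.17,"ax":0,"ay":0,"az":0},{"x":0,"y":0,"z":-0.19,"ax":0,"ay":0,"az":0},{"x":0,"y":0,"z":-0.21,"ax":0,"ay":0,"az":0},{"x":0,"y":0,"z":-0.23,"ax":0,"ay":0,"az":0},{"x":0,"y":0,"z":-0.25,"ax":0,"ay":0,"az":0},{"x":0,"y":0,"z":-0.27,"ax":0,"ay":0,"az":0},{"x":0,"y":0,"z":-0.27,"ax":0,"ay":0,"az":0}]'
python3 - <<'E'
from edges import *
s=manip.sense();print(s["position"],s["ft_force"],s["torque"],s["clock"])
f=grab("wrist");crop(f,190,60,320,240,4.3,"w12.png");np.savez("w12.npz",**f)
for n,a in (("w11",(245,255,86,165)),("w12",(243,262,76,172))):
    S=strip(dict(np.load(n+".npz")),*a,step=10); print(n,np.c_[S[:,2],S[:,0],S[:,1],S[:,1]-S[:,0]].round(1).tolist())
E
```

```text
clock: 12.8
position: [0.5302, -0.2668, 0.1506]
eef_rot: [[0.014, 1.0, -0.003], [1.0, -0.014, 0.0], [0.0, -0.003, -1.0]]
ft_force: [-4.2, 0.1, 0.0]
width: 0.0234
[ 0.53016663 -0.26683362  0.15060005] [-4.17457778e+00  1.37148916e-01  1.20527570e-03] [-0.2013503   1.13679821  0.00558648] 12.8
w11 [[-172.3, 528.6, 532.6, 4.0], [-180.4, 528.4, 532.2, 3.8], [-188.7, 528.2, 531.8, 3.6], [-197.2, 528.2, 531.6, 3.4], [-205.8, 528.0, 531.3, 3.3], [-214.6, 527.8, 531.1, 3.3], [-223.5, 527.6, 530.7, 3.1], [-232.7, 527.4, 530.5, 3.1]]
w12 [[-171.5, 528.8, 533.2, 4.4], [-177.8, 528.6, 533.4, 4.7], [-184.1, 528.5, 533.3, 4.8], [-190.6, 528.4, 533.3, 4.9], [-197.2, 528.3, 533.3, 5.0], [-203.9, 528.1, 533.3, 5.2], [-210.8, 528.0, 533.4, 5.4], [-217.8, 527.9, 533.4, 5.5], [-225.0, 527.7, 533.5, 5.8], [-232.3, 527.6, 533.4, 5.9]]
```

View pics/w12.png

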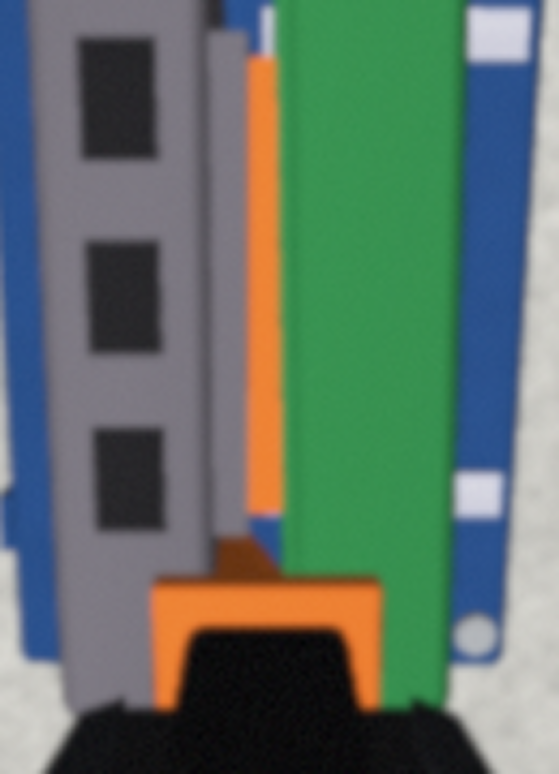

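The fit of the strip over y gives about 4.1 mm at the left and 6.6 at the right, matching the depth (6.4). Next is the left notch to about 9.6 mm, a lead of 3 mm.

```bash
python3 -m pendant '[{"x":0,"y":0,"z":0.12,"ax":0,"ay":0,"az":0},{"x":0,"y":0,"z":0.28,"ax":0,"ay":0,"az":0},{"x":0,"y":0,"z":0.3,"ax":0,"ay":0,"az":0},{"x":0,"y":0.2,"z":0.3,"ax":0,"ay":0,"az":0},{"x":0.009,"y":0.4,"z":0.3,"ax":0,"ay":0,"az":0},{"x":0.009,"y":0.586,"z":0.3,"ax":0,"ay":0,"az":0},{"x":0.009,"y":0.586,"z":0.27,"ax":0,"ay":0,"az":0},{"x":0.009,"y":0.586,"z":0.27,"ax":0,"ay":0,"az":0},{"x":0.009,"y":0.586,"z":0.27,"ax":0,"ay":0,"az":0}]'
python3 -m pendant '[{"x":0,"y":0,"z":-0.05,"ax":0,"ay":0,"az":0},{"x":0,"y":0,"z":-0.1,"ax":0,"ay":0,"az":0},{"x":0,"y":0,"z":-0.15,"ax":0,"ay":0,"az":0},{"x":0,"y":0,"z":-0.19,"ax":0,"ay":0,"az":0},{"x":0,"y":0,"z":-0.21,"ax":0,"ay":0,"az":0},{"x":0,"y":0,"z":-0.23,"ax":0,"ay":0,"az":0},{"x":0,"y":0,"z":-0.25,"ax":0,"ay":0,"az":0},{"x":0,"y":0,"z":-0.27,"ax":0,"ay":0,"az":0},{"x":0,"y":0,"z":-0.29,"ax":0,"ay":0,"az":0},{"x":0,"y":0,"z":-0.31,"ax":0,"ay":0,"az":0},{"x":0,"y":0,"z":-0.335,"ax":0,"ay":0,"az":0},{"x":0,"y":0,"z":-0.335,"ax":0,"ay":0,"az":0}]'
python3 - <<'E'
from edges import *
s=manip.sense();print(s["position"],s["ft_force"],s["torque"],s["clock"])
f=grab("wrist");crop(f,190,60,320,240,4.3,"w13.png");np.savez("w13.npz",**f)
E
```

```text
clock: 13.75
position: [0.5332, -0.15, 0.2045]
eef_rot: [[0.015, 1.0, -0.001], [1.0, -0.015, -0.0], [-0.0, -0.001, -1.0]]
ft_force: [-0.3, 0.2, -1.4]
width: 0.0236
clock: 14.95
position: [0.532, -0.1493, 0.1376]
eef_rot: [[0.015, 1.0, -0.003], [1.0, -0.015, 0.0], [0.0, -0.003, -1.0]]
ft_force: [-5.3, 0.5, -1.4]
width: 0.0237
[ 0.53204593 -0.14931525  0.1375859 ] [-5.25736678  0.47688853 -1.38851505] [-0.09536031  0.90989846 -0.07754769] 14.95
```

View pics/w13.png

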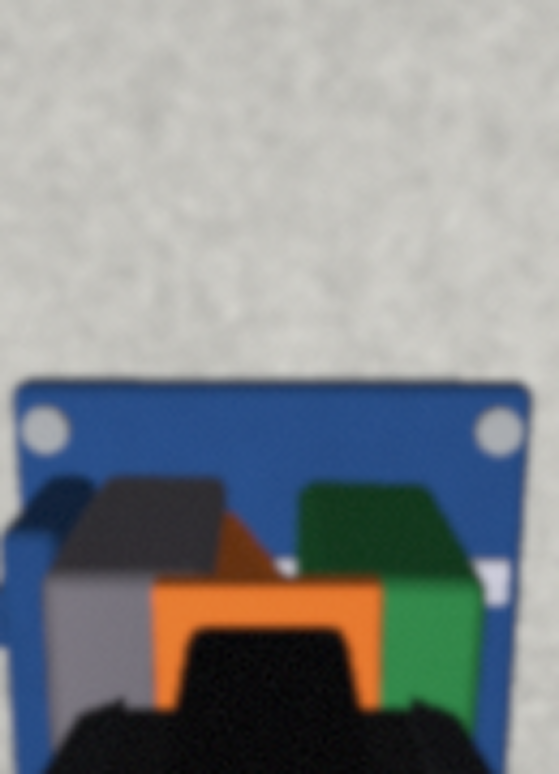

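The left end is at depth 58.4 mm, so about 9.4–9.6 mm open. Next is the right notch to the same depth.

```bash
python3 -m pendant '[{"x":0,"y":0,"z":0.12,"ax":0,"ay":0,"az":0},{"x":0,"y":0,"z":0.3,"ax":0,"ay":0,"az":0},{"x":0,"y":0,"z":0.365,"ax":0,"ay":0,"az":0},{"x":0,"y":0,"z":0.365,"ax":0,"ay":0,"az":0},{"x":0,"y":-0.2,"z":0.365,"ax":0,"ay":0,"az":0},{"x":-0.009,"y":-0.4,"z":0.365,"ax":0,"ay":0,"az":0},{"x":-0.009,"y":-0.586,"z":0.365,"ax":0,"ay":0,"az":0},{"x":-0.009,"y":-0.586,"z":0.335,"ax":0,"ay":0,"az":0},{"x":-0.009,"y":-0.586,"z":0.335,"ax":0,"ay":0,"az":0},{"x":-0.009,"y":-0.586,"z":0.335,"ax":0,"ay":0,"az":0}]'
python3 - <<'E'
from edges import *
f=grab("wrist");np.savez("w14.npz",**f)
S=strip(f,240,265,86,165,step=10); print(np.c_[S[:,2],S[:,0],S[:,1],S[:,1]-S[:,0]].round(1).tolist())
E
python3 -m pendant '[{"x":0,"y":0,"z":-0.05,"ax":0,"ay":0,"az":0},{"x":0,"y":0,"z":-0.1,"ax":0,"ay":0,"az":0},{"x":0,"y":0,"z":-0.15,"ax":0,"ay":0,"az":0},{"x":0,"y":0,"z":-0.2,"ax":0,"ay":0,"az":0},{"x":0,"y":0,"z":-0.23,"ax":0,"ay":0,"az":0},{"x":0,"y":0,"z":-0.25,"ax":0,"ay":0,"az":0},{"x":0,"y":0,"z":-0.27,"ax":0,"ay":0,"az":0},{"x":0,"y":0,"z":-0.29,"ax":0,"ay":0,"az":0},{"x":0,"y":0,"z":-0.31,"ax":0,"ay":0,"az":0},{"x":0,"y":0,"z":-0.335,"ax":0,"ay":0,"az":0},{"x":0,"y":0,"z":-0.335,"ax":0,"ay":0,"az":0}]'
python3 - <<'E'
from edges import *
s=manip.sense();print(s["position"],s["ft_force"],s["torque"],s["clock"])
f=grab("wrist");crop(f,190,60,320,240,4.3,"w15.png");np.savez("w15.npz",**f)
E
```

```text
clock: 16.0
position: [0.5307, -0.2655, 0.2035]
eef_rot: [[0.014, 1.0, -0.002], [1.0, -0.014, 0.002], [0.002, -0.002, -1.0]]
ft_force: [-0.3, 0.1, -1.2]
width: 0.0237
[[-180.2, 528.8, 536.9, 8.1], [-188.4, 528.4, 536.9, 8.4], [-196.9, 528.2, 536.3, 8.1], [-205.4, 528.1, 536.1, 8.0], [-214.2, 527.9, 535.6, 7.6], [-223.1, 527.8, 535.4, 7.6], [-232.3, 527.6, 534.8, 7.2]]
clock: 17.15
position: [0.5304, -0.2669, 0.1379]
eef_rot: [[0.015, 1.0, -0.002], [1.0, -0.015, 0.0], [-0.0, -0.002, -1.0]]
ft_force: [-4.5, 0.6, -0.2]
width: 0.0238
[ 0.53035407 -0.26692632  0.13789516] [-4.5183562   0.55877768 -0.15264321] [-0.22082837  1.03345255 -0.00178723] 17.15
```

View pics/w15.png

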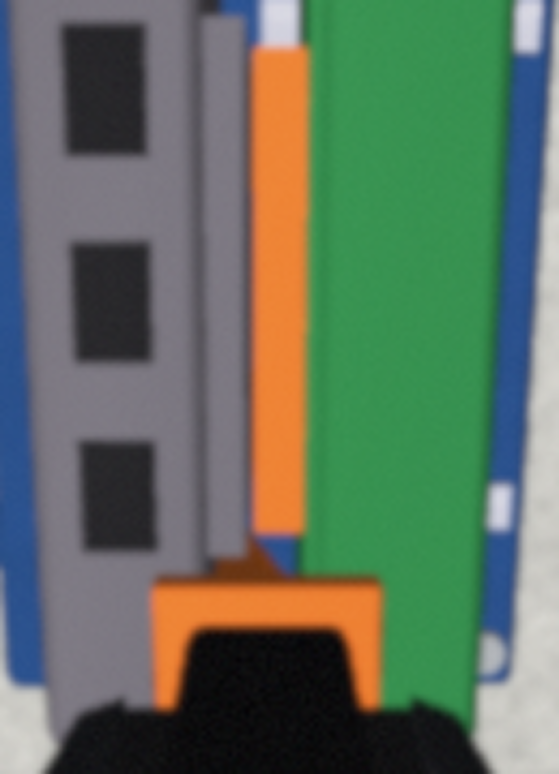

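In w15 a blue slit now shows between the grey middle part and the tongue over its whole length: 243–252 at the left end, 248–254 at the right. I'll lift clear and measure from above.

```bash
python3 -m pendant '[{"x":0,"y":0,"z":0.12,"ax":0,"ay":0,"az":0},{"x":0,"y":0,"z":0.3,"ax":0,"ay":0,"az":0},{"x":0,"y":0,"z":0.365,"ax":0,"ay":0,"az":0},{"x":0,"y":-0.1,"z":0.365,"ax":0,"ay":0,"az":0},{"x":0,"y":-0.2,"z":0.365,"ax":0,"ay":0,"az":0},{"x":0,"y":-0.2,"z":0.365,"ax":0,"ay":0,"az":0},{"x":0,"y":-0.2,"z":0.365,"ax":0,"ay":0,"az":0},{"x":0,"y":-0.2,"z":0.365,"ax":0,"ay":0,"az":0}]'
python3 - <<'E'
from edges import *
f=grab("wrist");crop(f,190,40,320,210,4.5,"w16.png");np.savez("w16.npz",**f)
im=f["image"].astype(float)
for r in range(60,180,8):
    b=im[r-1:r+2].mean(0); blu=b[:,2]-b[:,0]; grn=b[:,1]-np.maximum(b[:,0],b[:,2])
    # green inner edge
    G=np.flatnonzero(grn[230:290]>25)[0]+230; c=cross(grn,G-3,G+1,grn[G+4:G+9].mean()/2)
    # grey edge nearest left of seam: brightness of (R) falling; print channel profile
    print(r, c and plane(f,[(c,r)],.088)[0,:2].round(4).tolist(), [tuple(int(v) for v in b[u]) for u in range(G-13,G+1)] if r in(76,100,132,164) else "")
E
```

```text
clock: 18.0
position: [0.5307, -0.3066, 0.2096]
eef_rot: [[0.015, 1.0, -0.002], [1.0, -0.015, 0.002], [0.002, -0.002, -1.0]]
ft_force: [-0.5, 0.2, -1.6]
width: 0.0236
60 [0.5386, -0.1919] 
68 [0.5385, -0.1982] 
76 [0.5382, -0.2046] [(112, 107, 115), (112, 93, 93), (151, 94, 70), (203, 112, 58), (227, 124, 53), (232, 127, 52), (232, 126, 50), (232, 127, 51), (232, 126, 50), (231, 126, 50), (222, 125, 52), (182, 126, 58), (123, 132, 70), (74, 137, 75)]
84 [0.5382, -0.2112] 
92 [0.5381, -0.2178] 
100 [0.5381, -0.2245] [(111, 107, 114), (111, 91, 92), (151, 94, 70), (204, 112, 58), (227, 123, 53), (232, 126, 51), (233, 127, 51), (232, 126, 51), (232, 126, 51), (231, 127, 52), (223, 128, 54), (185, 133, 62), (126, 137, 70), (75, 136, 74)]
108 [0.538, -0.2313] 
116 [0.5379, -0.2382] 
124 [0.5369, -0.2452] 
132 [0.5367, -0.2524] [(42, 71, 121), (41, 76, 132), (41, 77, 134), (40, 77, 135), (53, 83, 136), (103, 116, 154), (160, 164, 187), (192, 193, 208), (200, 201, 214), (201, 202, 216), (199, 200, 213), (184, 188, 197), (143, 157, 155), (89, 128, 103)]
140 [0.5365, -0.2596] 
148 [0.5364, -0.267] 
156 [0.5368, -0.2745] Traceback (most recent call last):
  File "<stdin>", line 7, in <module>
IndexError: index 0 is out of bounds for axis 0 with size 0
```

View pics/w16.png

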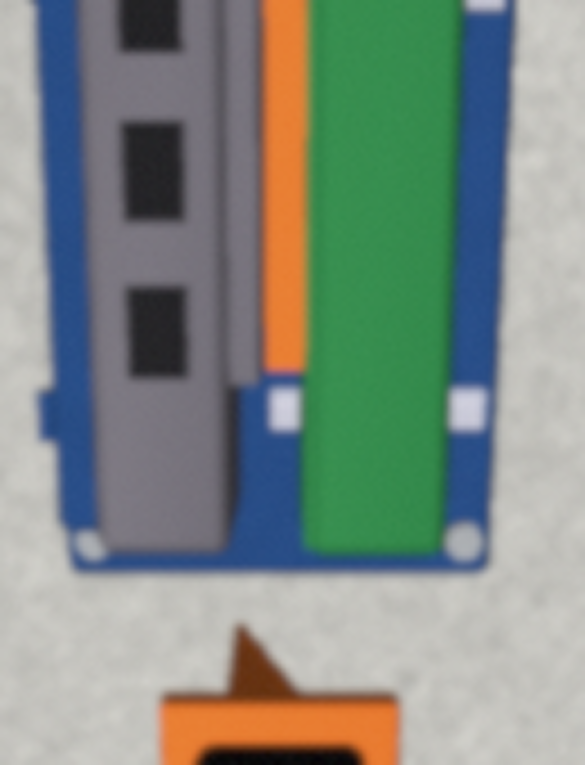

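Right end: the green edge moved from 527.4 to 536.5 mm (y = -264), about 9.1 mm plus the small initial gap. The edge now runs parallel to the jig. I'll check the left end directly from the w5 viewpoint on the way back.

```bash
python3 -m pendant '[{"x":-0.025,"y":0.2,"z":0.12,"ax":0,"ay":0,"az":0},{"x":-0.025,"y":0.4,"z":0.12,"ax":0,"ay":0,"az":0},{"x":-0.025,"y":0.52,"z":0.12,"ax":0,"ay":0,"az":0},{"x":-0.025,"y":0.52,"z":0.12,"ax":0,"ay":0,"az":0},{"x":-0.025,"y":0.52,"z":0.12,"ax":0,"ay":0,"az":0},{"x":-0.025,"y":0.52,"z":0.12,"ax":0,"ay":0,"az":0}]'
python3 - <<'E'
from edges import *
f=grab("wrist");crop(f,190,110,320,240,5,"w17.png");np.savez("w17.npz",**f)
for n in ("w5","w17"):
    f=dict(np.load(n+".npz")); im=f["image"].astype(float)
    for r in range(116,136,6):
        b=im[r-1:r+2].mean(0); grn=b[:,1]-np.maximum(b[:,0],b[:,2])
        G=np.flatnonzero(grn[230:290]>20)[0]+230; c=cross(grn,G-3,G+1,grn[G+4:G+9].mean()/2)
        print(n,r, c and plane(f,[(c,r)],.088)[0,:2].round(4).tolist())
E
```

```text
clock: 18.65
position: [0.5265, -0.2031, 0.2352]
eef_rot: [[0.015, 1.0, -0.0], [1.0, -0.015, -0.0], [-0.0, -0.0, -1.0]]
ft_force: [0.7, -0.2, -1.7]
width: 0.0235
w5 116 [0.5312, -0.1351]
w5 122 [0.5309, -0.1409]
w5 128 [0.5307, -0.1467]
w5 134 [0.5305, -0.1526]
w17 116 [0.5379, -0.1357]
w17 122 [0.5378, -0.1415]
w17 128 [0.5376, -0.1474]
w17 134 [0.5376, -0.1533]
```

View pics/w17.png

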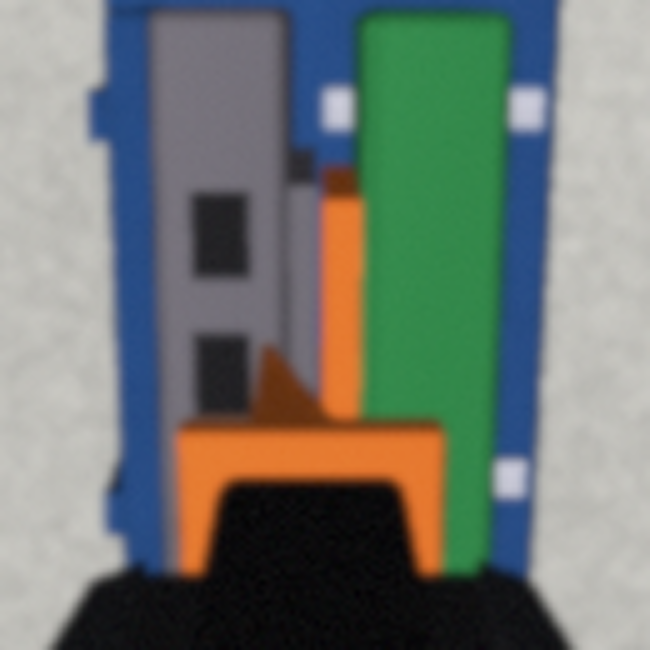

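Left end: the green edge moved 6.9 mm on top of an initial ~1 mm. That is 8 mm by camera against 9.3 by wedge depth, so the margin may be thin. I'll press both ends deeper, to about 65 mm, in turn.

```bash
python3 -m pendant '[{"x":0.033,"y":0.15,"z":0,"ax":0,"ay":0,"az":0},{"x":0.033,"y":0.266,"z":0,"ax":0,"ay":0,"az":0},{"x":0.033,"y":0.266,"z":-0.1,"ax":0,"ay":0,"az":0},{"x":0.033,"y":0.266,"z":-0.15,"ax":0,"ay":0,"az":0},{"x":0.033,"y":0.266,"z":-0.15,"ax":0,"ay":0,"az":0},{"x":0.033,"y":0.266,"z":-0.15,"ax":0,"ay":0,"az":0}]'
python3 - <<'E'
from edges import *
s=manip.sense();print(s["position"],s["ft_force"],s["clock"])
for n,rows,ug,uG in (("w5",range(116,132,4),249,256),("w17",range(116,132,4),247,261),("w6",range(114,136,4),247,253),("w16",range(132,155,4),241,257)):
    M=measure(dict(np.load(n+".npz")),rows,ug,uG)*1e3; print(n,np.c_[M[:,2],M[:,0],M[:,1],M[:,1]-M[:,0]-6].round(1).tolist())
f=grab("wrist");crop(f,190,70,320,240,4.5,"w18.png");np.savez("w18.npz",**f)
E
```

```text
clock: 19.3
position: [0.5329, -0.1503, 0.205]
eef_rot: [[0.016, 1.0, -0.001], [1.0, -0.016, 0.0], [0.0, -0.001, -1.0]]
ft_force: [-0.2, -0.6, -1.3]
width: 0.0237
[ 0.53290694 -0.15025541  0.20497494] [-0.1634506  -0.63229581 -1.31243871] 19.3
w5 [[-135.1, 523.9, 530.4, 0.5], [-138.9, 523.8, 530.2, 0.3], [-142.8, 523.8, 530.1, 0.3], [-146.7, 523.7, 530.0, 0.2]]
w17 [[-135.5, 524.1, 536.9, 6.8], [-139.4, 524.0, 536.9, 6.9], [-143.3, 524.0, 536.9, 6.9], [-147.2, 523.9, 536.4, 6.5]]
w6 [[-249.3, 522.3, 527.8, -0.5], [-253.1, 522.2, 527.7, -0.4], [-257.0, 522.1, 527.7, -0.4], [-260.9, 522.0, 527.5, -0.5], [-264.8, 522.0, 527.4, -0.6], [-268.7, 522.0, 527.4, -0.6]]
w16 [[-252.2, 523.6, 535.7, 6.1], [-255.8, 523.5, 535.9, 6.4], [-259.4, 523.4, 535.8, 6.4], [-263.1, 523.3, 535.8, 6.5], [-266.8, 523.2, 535.8, 6.6], [-270.5, 522.6, 535.8, 7.2]]
```

View pics/w18.png

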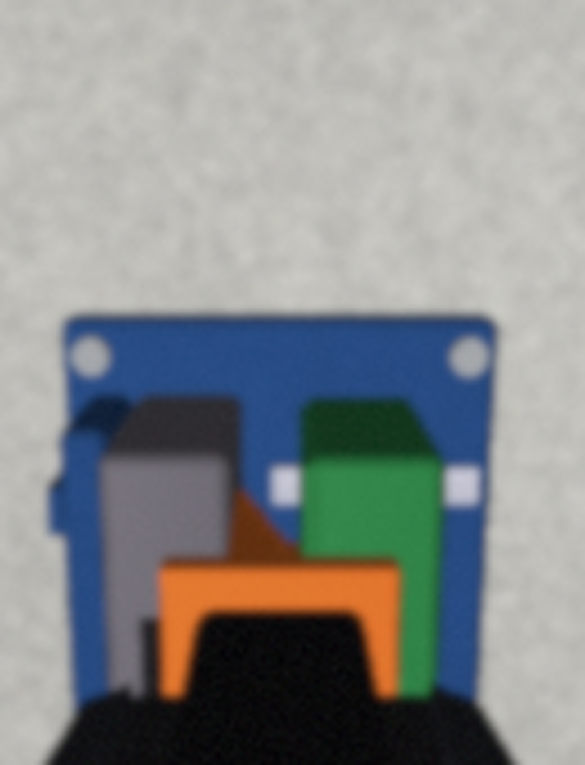

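Measured at the top edges, w18 gives grey 228 → green 303 px, about a 9 mm gap; the w17 edge finder caught the dark wall face instead of the top edge. The estimates run from 8 to 9.3 mm, so I'm pressing deeper at both ends to get an unambiguous margin.

```bash
python3 -m pendant '[{"x":0,"y":0,"z":-0.05,"ax":0,"ay":0,"az":0},{"x":0,"y":0,"z":-0.1,"ax":0,"ay":0,"az":0},{"x":0,"y":0,"z":-0.15,"ax":0,"ay":0,"az":0},{"x":0,"y":0,"z":-0.2,"ax":0,"ay":0,"az":0},{"x":0,"y":0,"z":-0.25,"ax":0,"ay":0,"az":0},{"x":0,"y":0,"z":-0.28,"ax":0,"ay":0,"az":0},{"x":0,"y":0,"z":-0.31,"ax":0,"ay":0,"az":0},{"x":0,"y":0,"z":-0.33,"ax":0,"ay":0,"az":0},{"x":0,"y":0,"z":-0.35,"ax":0,"ay":0,"az":0},{"x":0,"y":0,"z":-0.368,"ax":0,"ay":0,"az":0},{"x":0,"y":0,"z":-0.368,"ax":0,"ay":0,"az":0}]'
python3 -m pendant '[{"x":0,"y":0,"z":0.12,"ax":0,"ay":0,"az":0},{"x":0,"y":0,"z":0.35,"ax":0,"ay":0,"az":0},{"x":0,"y":0,"z":0.4,"ax":0,"ay":0,"az":0},{"x":0,"y":0,"z":0.4,"ax":0,"ay":0,"az":0},{"x":0,"y":-0.2,"z":0.4,"ax":0,"ay":0,"az":0},{"x":-0.009,"y":-0.4,"z":0.4,"ax":0,"ay":0,"az":0},{"x":-0.009,"y":-0.586,"z":0.4,"ax":0,"ay":0,"az":0},{"x":-0.009,"y":-0.586,"z":0.368,"ax":0,"ay":0,"az":0},{"x":-0.009,"y":-0.586,"z":0.368,"ax":0,"ay":0,"az":0},{"x":-0.009,"y":-0.586,"z":0.368,"ax":0,"ay":0,"az":0}]'
python3 -m pendant '[{"x":0,"y":0,"z":-0.05,"ax":0,"ay":0,"az":0},{"x":0,"y":0,"z":-0.1,"ax":0,"ay":0,"az":0},{"x":0,"y":0,"z":-0.15,"ax":0,"ay":0,"az":0},{"x":0,"y":0,"z":-0.2,"ax":0,"ay":0,"az":0},{"x":0,"y":0,"z":-0.25,"ax":0,"ay":0,"az":0},{"x":0,"y":0,"z":-0.28,"ax":0,"ay":0,"az":0},{"x":0,"y":0,"z":-0.31,"ax":0,"ay":0,"az":0},{"x":0,"y":0,"z":-0.33,"ax":0,"ay":0,"az":0},{"x":0,"y":0,"z":-0.35,"ax":0,"ay":0,"az":0},{"x":0,"y":0,"z":-0.368,"ax":0,"ay":0,"az":0},{"x":0,"y":0,"z":-0.368,"ax":0,"ay":0,"az":0}]'
python3 - <<'E'
from edges import *
f=grab("wrist");crop(f,190,50,320,220,4.5,"w19.png");np.savez("w19.npz",**f)
E
```

```text
clock: 20.45
position: [0.532, -0.1494, 0.1312]
eef_rot: [[0.015, 1.0, -0.003], [1.0, -0.015, 0.0], [0.0, -0.003, -1.0]]
ft_force: [-4.6, -0.7, -0.5]
width: 0.0238
clock: 21.45
position: [0.5303, -0.2654, 0.2032]
eef_rot: [[0.015, 1.0, -0.003], [1.0, -0.015, 0.002], [0.002, -0.003, -1.0]]
ft_force: [-0.3, 1.8, -2.0]
width: 0.0237
clock: 22.55
position: [0.5301, -0.2668, 0.1313]
eef_rot: [[0.015, 1.0, -0.002], [1.0, -0.015, 0.0], [0.0, -0.002, -1.0]]
ft_force: [-5.2, -1.0, -0.6]
width: 0.0243
```

View pics/w19.png

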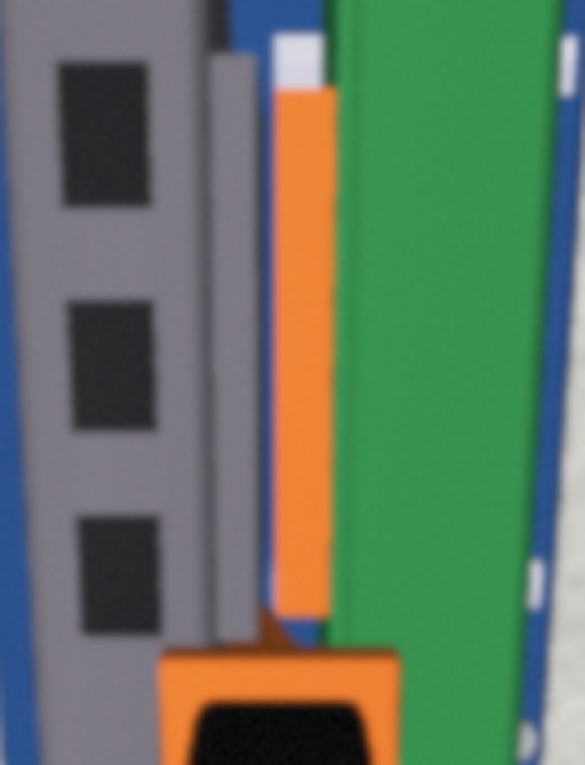

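A clear blue slit now runs the full length of the tongue (257→275 px at the left end, 257→274 at the right; tongue about 58 px = 8 mm). That means both ends are about 10.4 mm open, evenly. Now back to the stand.

```bash
python3 -m pendant '[{"x":0,"y":0,"z":0.12,"ax":0,"ay":0,"az":0},{"x":0,"y":0,"z":0.35,"ax":0,"ay":0,"az":0},{"x":0,"y":0,"z":0.5,"ax":0,"ay":0,"az":0},{"x":0,"y":0,"z":0.5,"ax":0,"ay":0,"az":0},{"x":0,"y":0.2,"z":0.5,"ax":0,"ay":0,"az":0},{"x":0,"y":0.4,"z":0.5,"ax":0,"ay":0,"az":0},{"x":0,"y":0.65,"z":0.5,"ax":0,"ay":0,"az":0},{"x":0,"y":0.9,"z":0.5,"ax":0,"ay":0,"az":0},{"x":0,"y":1,"z":0.5,"ax":0,"ay":0,"az":0}]'
python3 -m pendant '[{"x":0.03,"y":0.2,"z":0,"ax":0,"ay":0,"az":-0.03},{"x":0.06,"y":0.45,"z":0,"ax":0,"ay":0,"az":-0.03},{"x":0.11,"y":0.7,"z":0,"ax":0,"ay":0,"az":-0.03},{"x":0.11,"y":0.9,"z":0,"ax":0,"ay":0,"az":-0.03},{"x":0.11,"y":1,"z":0,"ax":0,"ay":0,"az":-0.03},{"x":0.11,"y":1,"z":0,"ax":0,"ay":0,"az":-0.03},{"x":0.11,"y":1,"z":0,"ax":0,"ay":0,"az":-0.03}]'
python3 - <<'E'
from h import *
s=manip.sense();print(s["position"],s["ft_force"],np.degrees(np.arctan2(s["eef_rot"][1][1],s["eef_rot"][0][1])),s["clock"])
E
```

```text
clock: 23.5
position: [0.5306, -0.0628, 0.2301]
eef_rot: [[0.012, 1.0, -0.001], [1.0, -0.012, 0.002], [0.002, -0.001, -1.0]]
ft_force: [0.8, 0.6, -2.4]
width: 0.0233
clock: 24.2
position: [0.5529, 0.1336, 0.2304]
eef_rot: [[0.06, 0.998, -0.001], [0.998, -0.06, -0.001], [-0.001, -0.001, -1.0]]
ft_force: [-0.4, -0.2, -2.2]
width: 0.0237
[0.55290412 0.13356454 0.23040886] [-0.4472137  -0.19792011 -2.18719104] -3.455983829926284 24.2
```

```bash
python3 -m pendant '[{"x":0.002,"y":0.15,"z":0,"ax":0,"ay":0,"az":-0.002},{"x":0.002,"y":0.258,"z":0,"ax":0,"ay":0,"az":-0.002},{"x":0.002,"y":0.258,"z":0,"ax":0,"ay":0,"az":-0.002},{"x":0.002,"y":0.258,"z":-0.13,"ax":0,"ay":0,"az":-0.002},{"x":0.002,"y":0.258,"z":-0.13,"ax":0,"ay":0,"az":-0.002},{"x":0.002,"y":0.258,"z":-0.13,"ax":0,"ay":0,"az":-0.002}]'
python3 - <<'E'
from h import *
s=manip.sense();print(s["position"],s["ft_force"],np.degrees(np.arctan2(s["eef_rot"][1][1],s["eef_rot"][0][1])),s["clock"])
f=grab("wrist");crop(f,190,70,320,240,4.5,"w20.png");np.savez("w20.npz",**f)
E
```

```text
clock: 24.8
position: [0.5531, 0.1833, 0.2048]
eef_rot: [[0.066, 0.998, -0.002], [0.998, -0.066, -0.001], [-0.001, -0.002, -1.0]]
ft_force: [0.8, -0.1, -0.9]
width: 0.0236
[0.55312618 0.18329305 0.20483613] [ 0.8185552  -0.06907152 -0.93554579] -3.8075177837203564 24.8
```

View pics/w20.png

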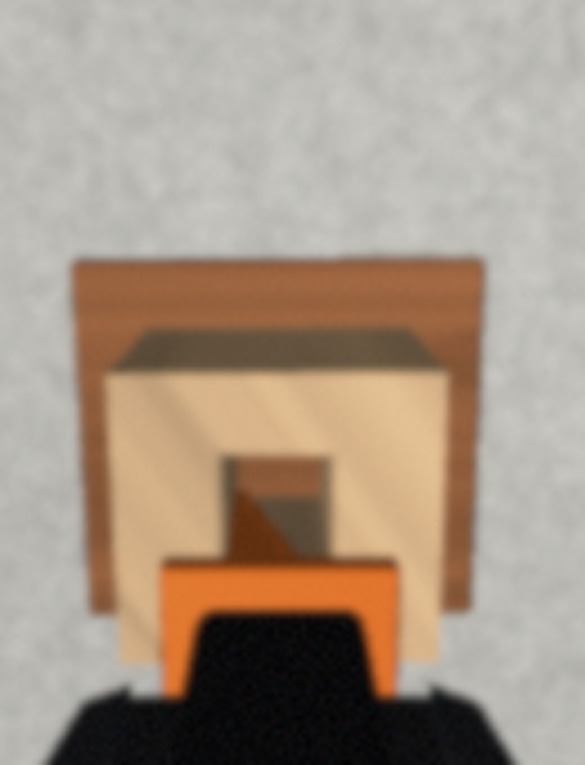

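The tip at (238,490) is inside the slot opening (222–330 px, centre 276), with the expected 2.5 mm offset. y is 1.9 mm short of the pick-up pose, so I'll correct that while lowering.

```bash
python3 -m pendant '[{"x":0.001,"y":0.009,"z":0,"ax":0,"ay":0,"az":0.002},{"x":0.001,"y":0.009,"z":-0.05,"ax":0,"ay":0,"az":0.002},{"x":0.001,"y":0.009,"z":-0.12,"ax":0,"ay":0,"az":0.002},{"x":0.001,"y":0.009,"z":-0.19,"ax":0,"ay":0,"az":0.002},{"x":0.001,"y":0.009,"z":-0.26,"ax":0,"ay":0,"az":0.002},{"x":0.001,"y":0.009,"z":-0.32,"ax":0,"ay":0,"az":0.002},{"x":0.001,"y":0.009,"z":-0.36,"ax":0,"ay":0,"az":0.002},{"x":0.001,"y":0.009,"z":-0.385,"ax":0,"ay":0,"az":0.002},{"x":0.001,"y":0.009,"z":-0.395,"ax":0,"ay":0,"az":0.002},{"x":0.001,"y":0.009,"z":-0.4,"ax":0,"ay":0,"az":0.002},{"x":0.001,"y":0.009,"z":-0.4,"ax":0,"ay":0,"az":0.002}]'
python3 - <<'E'
from h import *
s=manip.sense();print(s["position"],s["ft_force"],np.degrees(np.arctan2(s["eef_rot"][1][1],s["eef_rot"][0][1])),s["clock"])
f=grab("wrist");crop(f,0,0,512,384,1.5,"w21.png")
E
```

```text
clock: 25.95
position: [0.5543, 0.1868, 0.1262]
eef_rot: [[0.062, 0.998, 0.001], [0.998, -0.062, 0.0], [0.0, 0.001, -1.0]]
ft_force: [0.3, -0.1, -1.5]
width: 0.0237
[0.55432067 0.18682482 0.12619492] [ 0.33290573 -0.13037707 -1.51276985] -3.539724360689174 25.95
```

View pics/w21.png

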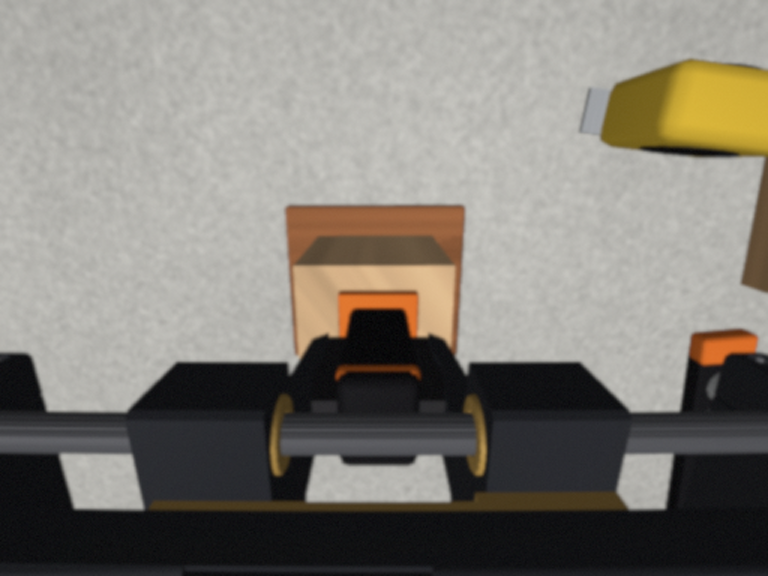

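The wedge is in the slot and 2 mm above seated. I'll lower the rest until contact.

```bash
python3 -m pendant '[{"x":-0.004,"y":-0.006,"z":-0.005,"ax":0,"ay":0,"az":0},{"x":-0.004,"y":-0.006,"z":-0.01,"ax":0,"ay":0,"az":0},{"x":-0.004,"y":-0.006,"z":-0.01,"ax":0,"ay":0,"az":0},{"x":-0.004,"y":-0.006,"z":-0.01,"ax":0,"ay":0,"az":0}]'
```

```text
clock: 26.4
position: [0.5534, 0.1855, 0.1242]
eef_rot: [[0.062, 0.998, 0.001], [0.998, -0.062, 0.0], [0.0, 0.001, -1.0]]
ft_force: [-0.5, -0.7, 1.1]
width: 0.0237
```

The force went from -1.5 to +1.1 N at exactly the pick-up height, so the collar is resting on the stand. Release and go straight up.

```bash
python3 -m pendant '[{"x":0,"y":0,"z":0,"ax":0,"ay":0,"az":0},{"x":0,"y":0,"z":0,"ax":0,"ay":0,"az":0},{"x":0,"y":0,"z":0,"ax":0,"ay":0,"az":0},{"x":0,"y":0,"z":0,"ax":0,"ay":0,"az":0},{"x":0,"y":0,"z":0,"ax":0,"ay":0,"az":0},{"x":0,"y":0,"z":0,"ax":0,"ay":0,"az":0},{"x":0,"y":0,"z":0,"ax":0,"ay":0,"az":0},{"x":0,"y":0,"z":0,"ax":0,"ay":0,"az":0}]' 0.8
python3 -m pendant '[{"x":0,"y":0,"z":0.05,"ax":0,"ay":0,"az":0},{"x":0,"y":0,"z":0.2,"ax":0,"ay":0,"az":0},{"x":0,"y":0,"z":0.4,"ax":0,"ay":0,"az":0},{"x":0,"y":0,"z":0.6,"ax":0,"ay":0,"az":0},{"x":0,"y":0.11,"z":0.757,"ax":0,"ay":0,"az":0},{"x":0,"y":0.11,"z":0.757,"ax":0,"ay":0,"az":0},{"x":0,"y":0.11,"z":0.757,"ax":0,"ay":0,"az":0}]'
python3 - <<'E'
from h import *
s=manip.sense();print(s["position"],s["ft_force"],s["clock"])
f=grab("wrist");crop(f,0,0,512,384,1.5,"w22.png");np.savez("w22.npz",**f)
f=grab("side");crop(f,210,130,290,290,3.7,"s22.png");f=grab("top");crop(f,100,120,400,270,2.6,"t22.png")
E
```

```text
clock: 27.2
position: [0.5531, 0.1855, 0.1237]
eef_rot: [[0.062, 0.998, -0.0], [0.998, -0.062, 0.0], [0.0, -0.0, -1.0]]
ft_force: [-0.2, 0.7, -0.4]
width: 0.0705
clock: 27.9
position: [0.5536, 0.2079, 0.2769]
eef_rot: [[0.061, 0.998, 0.003], [0.998, -0.061, 0.001], [0.001, 0.003, -1.0]]
ft_force: [0.3, -0.2, 0.3]
width: 0.0706
[0.55362494 0.20792683 0.27685854] [ 0.32697303 -0.22458135  0.28242062] 27.9
```

View pics/w22.png

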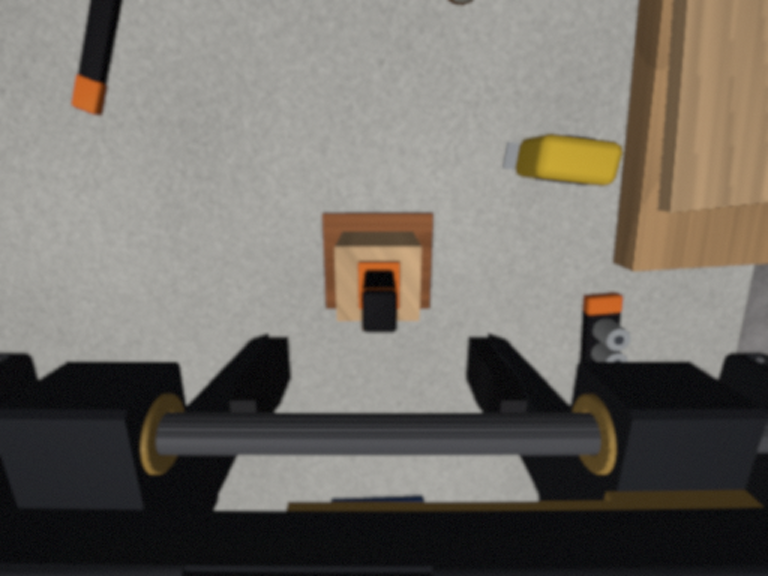

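View pics/s22.png

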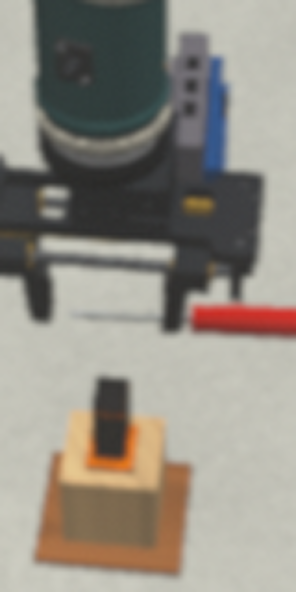

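View pics/t22.png

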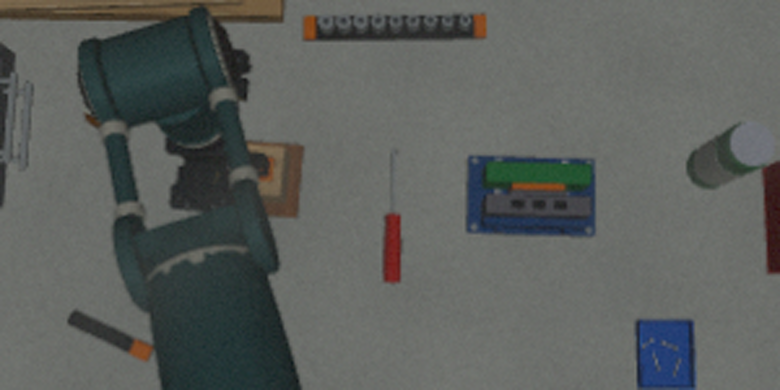

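The wedge is seated as at the start; the handle is in the same place in the side view, (97–130, 377–455). The fingers are clear and the bystanders are unmoved. One last independent check of the opening with the top camera against the first picture, then I hand in.

Run:
```python
from h import *
f=grab("top"); a=cv2.cvtColor(cv2.imread("pics/top0.png"),cv2.COLOR_BGR2RGB)
for n,im in (("start",a),("now",f["image"])):
    m=im.astype(float); g=np.clip(m[...,1]-np.maximum(m[...,0],m[...,2])-4,0,None)
    for lab,(x0,x1) in (("left",(287,300)),("right",(313,326))):
        w=g[178:200,x0:x1]; v,u=np.mgrid[178:200,x0:x1]; print(n,lab,(plane(f,[((u*w).sum()/w.sum(),(v*w).sum()/w.sum())],.088)[0]*1e3).round(1))
print(manip.sense()["clock"])
manip.finish_job()
```

```text
start left [ 544.1 -154.1   88. ]
start right [ 542.2 -250.3   88. ]
now left [ 552.6 -153.9   88. ]
now right [ 552.1 -250.5   88. ]
28.1
the job is handed in; nothing more can be done
```

I opened the case and handed the job in at 28.1 s of the 72 s allowed. The report-back gives no verdict.

**Opening the case:** I pressed the orange wedge straight down, right and left in turn, three times at each end. By wedge depth and camera the gaps went right about 2 mm, left 4.3, right 6.5, left 9.4, right 9.4, left 10.8 and right 10.8. The estimated lead between ends never went above about 3 mm. The side force stayed at about 5 N.

**Wedge return:** I put the wedge back in its slot at the pick-up pose. The wrist force turned upward at exactly that height, so the collar was resting on the stand. Then I let go.

**Last checks:**
- **Tongue clear:** the wrist camera showed an open slit of about 2.5 mm between the grey half and the tongue along its whole length, so both ends are about 10.5 mm open.
- **Movement since the start:** the top camera showed the green half moved 8.5 mm at its left and 9.9 mm at its right, on top of small starting gaps. Those gaps were larger at the left, about 1–1.6 mm against 0–0.7 mm.
- **Wedge and surroundings:** the wedge looked the same in the side view as at the start. In the last pictures the gripper was clear of everything and nothing nearby looked moved.

**Disagreement between measurements:** before the last round, camera readings of the left gap ran from about 7 to 9.3 mm, against 9.3 mm from the wedge depth. The edge finder was partly catching the dark wall face. I pressed both ends deeper because of that. The top camera still reads about 0.5 mm lower than the depth estimate at the left, but all the final readings are past 8 mm.

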